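# Strip the filter holders for washing

## Task

Strip the filter holders on the blue mat for washing: swing the small tool cabinet's door wide open by its handle, take the hook pick from the pocket inside the door, and with its tip under the free end of each split retaining ring still fitted lift that end up over its claw - do not pull at a ring with the fingers before its end is free. Then take every ring and every brass screen out and lay them in the wash tray, stand the pick back in its pocket on the door and shut the door fully. Leave the red-capped bottle where it stands.

Things in the scene. Friction and masses are not known exactly. Their poses are not given: they have to be found in the camera images.
- cabinet_door (a joint): hinge of the grey door of the small white tool cabinet at the left, opening towards the robot: 0 = shut, grows to 1.75 rad as the door swings out to the robot's left (clockwise from above); it stays where it is left (friction 0.03 N m)
- cabinet_door_handle (a point): middle of the door's grip: an upright steel bar 11 mm thick and 100 mm long near the door's free right edge, 35 mm in front of its face; the bar's top is 50 mm above this point and 25 mm below the cabinet's top. Site axes are the door's: x into the cabinet, y along the door to the hinge, z up
- cabinet_door_hinge (a point): point on the door's upright hinge axis, at the door's left edge, in the plane of its outer face
- cabinet: the fixed tool cabinet, 190 mm wide, 130 deep, 220 high; origin at the centre of its underside; its front looks along -x of its frame; the door is 198 mm high and 8 mm thick
- pocket_mouth (a point): centre of the mouth of the open steel pocket inside the door in which the pick stands: 48 mm (along the door) by 28 mm (across) inside, its long walls sloping in to 12 mm at the floor, 100 mm deep; mouth 145 mm above the bench, 16 mm off the door's inner face (the door's top edge is at 210 mm). Axes are the door's: x away from the inner face, y along the door to the hinge
- pick: hook pick, 154 mm long, 0.12 kg: flat red handle 34 mm (along x) by 18 mm, from 78 to 154 mm above the origin; below it an 8 mm steel shaft with a bent hook at the foot. Origin: foot of the shaft's axis, z up to the handle, hook to +x. It starts in the door's pocket on the pocket's floor, hook down and pointing along the door away from the hinge; it goes back so
- pick_tip (a point): upper side of the pick's polished hook near its tip, 17.5 mm from the shaft's axis and 11 mm above the pick's origin. The hook is 6 mm thick and ends 20.5 mm from the axis; its upper side is 6.5 mm above the origin at the shaft and rises to the tip, its underside begins 0.5 mm above the origin
- tray: the wash tray, a loose shallow steel tray 230 x 230 mm outside, 28 mm high, walls and floor 3 mm; origin at the centre of its underside
- red_cap_bottle: bystander: white reagent bottle with a red cap, 50 mm in diameter, 115 mm high, loose, behind the tray
- holder_1: aluminium filter holder, a fixed cup. Origin: centre of underside; +x through the ring's gap, roughly to the robot. Outer radius 58 mm, bore 49, rim 44 mm high, floor at 14. 3 steel claws 12 mm wide at +52, +191, +301 deg from +x (counter-clockwise from above) overhang the bore to radius 43.3; tops 54 mm high, undersides polished slopes that squeeze a rising ring inward
- ring_1: split spring-wire ring of holder 1 (may be absent): wire 8 mm, centre-line radius 44 mm, 0.1 kg. Origin: ring centre, lower face, 38 mm above the holder's origin; axes as the holder's. Gap from -18 to +10 deg about +x. The arm from 150 deg down to +10 deg is springy, inward and upward (about 5 N at the end). Once its end is over the claw, the ring draws out upward with 10 to 20 N
- ring_1_end (a point): centre of the wire at the free end (+10 deg) of ring 1's springy arm, 42 mm above the holder's origin when seated. A hook under the arm at 14 to 30 deg, raised until the pick's origin is 59 mm above the holder's, lifts it past the claw at 52 deg; it then stays on that claw's top, this point about 57 mm high
- screen_1: brass screen of holder 1, 0.12 kg: plate 83.4 mm in diameter, 5 mm thick, edge frame radius 36 to 41.7, 24 mm high, cut away from -10 to +50 deg about +x: a window 19 mm high under the ring for the hook, open out to the bore wall. Origin: centre of underside, 14 mm above the holder's; axes as the holder's. Black middle knob 18 mm in diameter, from 5 to 33 mm above the origin
- holder_2: aluminium filter holder, a fixed cup. Origin: centre of underside; +x through the ring's gap, roughly to the robot. Outer radius 58 mm, bore 49, rim 44 mm high, floor at 14. 3 steel claws 12 mm wide at +52, +191, +301 deg from +x (counter-clockwise from above) overhang the bore to radius 43.3; tops 54 mm high, undersides polished slopes that squeeze a rising ring inward
- ring_2: split spring-wire ring of holder 2 (may be absent): wire 8 mm, centre-line radius 44 mm, 0.1 kg. Origin: ring centre, lower face, 38 mm above the holder's origin; axes as the holder's. Gap from -18 to +10 deg about +x. The arm from 150 deg down to +10 deg is springy, inward and upward (about 5 N at the end). Once its end is over the claw, the ring draws out upward with 10 to 20 N
- ring_2_end (a point): centre of the wire at the free end (+10 deg) of ring 2's springy arm, 42 mm above the holder's origin when seated. A hook under the arm at 14 to 30 deg, raised until the pick's origin is 59 mm above the holder's, lifts it past the claw at 52 deg; it then stays on that claw's top, this point about 57 mm high
- screen_2: brass screen of holder 2, 0.12 kg: plate 83.4 mm in diameter, 5 mm thick, edge frame radius 36 to 41.7, 24 mm high, cut away from -10 to +50 deg about +x: a window 19 mm high under the ring for the hook, open out to the bore wall. Origin: centre of underside, 14 mm above the holder's; axes as the holder's. Black middle knob 18 mm in diameter, from 5 to 33 mm above the origin
- holder_3: aluminium filter holder, a fixed cup. Origin: centre of underside; +x through the ring's gap, roughly to the robot. Outer radius 58 mm, bore 49, rim 44 mm high, floor at 14. 3 steel claws 12 mm wide at +52, +191, +301 deg from +x (counter-clockwise from above) overhang the bore to radius 43.3; tops 54 mm high, undersides polished slopes that squeeze a rising ring inward
- ring_3: split spring-wire ring of holder 3 (may be absent): wire 8 mm, centre-line radius 44 mm, 0.1 kg. Origin: ring centre, lower face, 38 mm above the holder's origin; axes as the holder's. Gap from -18 to +10 deg about +x. The arm from 150 deg down to +10 deg is springy, inward and upward (about 5 N at the end). Once its end is over the claw, the ring draws out upward with 10 to 20 N
- ring_3_end (a point): centre of the wire at the free end (+10 deg) of ring 3's springy arm, 42 mm above the holder's origin when seated. A hook under the arm at 14 to 30 deg, raised until the pick's origin is 59 mm above the holder's, lifts it past the claw at 52 deg; it then stays on that claw's top, this point about 57 mm high
- screen_3: brass screen of holder 3, 0.12 kg: plate 83.4 mm in diameter, 5 mm thick, edge frame radius 36 to 41.7, 24 mm high, cut away from -10 to +50 deg about +x: a window 19 mm high under the ring for the hook, open out to the bore wall. Origin: centre of underside, 14 mm above the holder's; axes as the holder's. Black middle knob 18 mm in diameter, from 5 to 33 mm above the origin

How it is judged:
On the way, in this order (a step that is already met when the one before it is completed fails the run):
1. the cabinet door is swung open (more than 1.2 rad) (value of joint cabinet_door above 1.2 rad), for 0.2 s.
2. the pick is lifted out of its pocket (z of pick_tip in the frame of pocket_mouth above 0.01 m), for 0.1 s.
3. the pick's tip, under the end of a ring, has lifted it above its claw (((z of ring_1_end in the frame of holder_1 above 0.053 m and distance between pick_tip and ring_1_end below 0.03 m) or (z of ring_2_end in the frame of holder_2 above 0.053 m and distance between pick_tip and ring_2_end below 0.03 m) or (z of ring_3_end in the frame of holder_3 above 0.053 m and distance between pick_tip and ring_3_end below 0.03 m))), for 0.1 s.
At the end, for the whole second after the job is handed in: Every ring and screen lies at rest in the tray (centre within 100 mm of its middle each way, below 55 mm above its underside), the pick stands in its pocket (tip over 60 mm below the mouth, shaft within 20 mm of its middle) and the door is shut to 0.06 rad (value of joint cabinet_door below 0.06 rad and z of pick_tip in the frame of pocket_mouth below -0.06 m and horizontal distance between pick and pocket_mouth below 0.02 m and x of ring_1 in the frame of tray between -0.1 and 0.1 m and y of ring_1 in the frame of tray between -0.1 and 0.1 m and z of ring_1 in the frame of tray between -0.005 and 0.055 m and linear speed of each of ring_1, screen_1, ring_2, screen_2, ring_3, screen_3 below 0.03 m/s and x of screen_1 in the frame of tray between -0.1 and 0.1 m and y of screen_1 in the frame of tray between -0.1 and 0.1 m and z of screen_1 in the frame of tray between -0.005 and 0.055 m and x of ring_2 in the frame of tray between -0.1 and 0.1 m and y of ring_2 in the frame of tray between -0.1 and 0.1 m and z of ring_2 in the frame of tray between -0.005 and 0.055 m and x of screen_2 in the frame of tray between -0.1 and 0.1 m and y of screen_2 in the frame of tray between -0.1 and 0.1 m and z of screen_2 in the frame of tray between -0.005 and 0.055 m and x of ring_3 in the frame of tray between -0.1 and 0.1 m and y of ring_3 in the frame of tray between -0.1 and 0.1 m and z of ring_3 in the frame of tray between -0.005 and 0.055 m and x of screen_3 in the frame of tray between -0.1 and 0.1 m and y of screen_3 in the frame of tray between -0.1 and 0.1 m and z of screen_3 in the frame of tray between -0.005 and 0.055 m); the robot touches nothing.
It fails at once if fingers pull at ring 1 while its end is still under the claw (contact force between the fingers and ring_1 above 5 N and z of ring_1_end in the frame of holder_1 below 0.047 m and horizontal distance between ring_1 and holder_1 below 0.02 m).
It fails at once if fingers pull at ring 2 while its end is still under the claw (contact force between the fingers and ring_2 above 5 N and z of ring_2_end in the frame of holder_2 below 0.047 m and horizontal distance between ring_2 and holder_2 below 0.02 m).
It fails at once if fingers pull at ring 3 while its end is still under the claw (contact force between the fingers and ring_3 above 5 N and z of ring_3_end in the frame of holder_3 below 0.047 m and horizontal distance between ring_3 and holder_3 below 0.02 m).
It fails at once if the red-capped bottle is pushed aside or knocked over (distance of red_cap_bottle from where it was at the start of the episode above 0.03 m).
Of ring_1, ring_2, ring_3 only 1 to 3 are there at a start; the rules pass over those that are not, and their reading is None.
At some moment in a run one of tray may be knocked a few centimetres aside while the robot is not near it.
It also fails if it takes over 210 s, if anything falls off the work surface, if the arm or the gripper's body presses on something with over 40 N, if the wrist force passes 120 N, or if a joint passes its speed limit or range.

## Robot

A 7-joint arm with a two-finger parallel gripper is mounted at the origin on a cart in front of the work surface, level with it; the furniture and walls round the work are solid. World frame = base frame: x ahead of the robot, y to its left, z up, the work surface at z = 0. Lengths are in m, angles in rad, forces in N, time in s.
With the tool pointing down it reaches from about 0.4 to 0.9 m from the base axis. Payload 5.5 kg.
Tool frame: the origin (TCP) lies midway between the tips of the shut fingers; the grasp point (between the pads) lies 19 mm behind it; z points along the fingers, y is the line along which they close (so a half turn about z gives the same grasp; the last joint's range is limited). The gripper opens to 85 mm and grips with 20 to 120 N. Pads are 22 mm wide; open, the fingers measure 114 mm over their backs; the gripper's body (76 mm by 85 mm) begins 54 mm behind the grasp point. The pads swing forward as they close: fully open they stand 13 mm farther back than shut.
Start: joints at [1.509, 0.501, -0.427, 1.55, 0.221, 1.138, -0.21], TCP at [0.207, -0.616, 0.231] pointing down, gripper open.
Joint ranges: [-2.88, 2.88], [-0.31, 2.03], [-1.54, 1.56], [0.2, 2.42], [-1.41, 4.55], [0.19, 2.02], [-2.57, 2.57]. Speed limits (rad/s): [2.57, 2.57, 3.14, 3.14, 3.14, 3.14, 3.14].

## Interface

Orientations are given as a rotation vector (axis times angle).
In Python, from bench import env, sensors, grab_frame, ticket, finder gives the robot as it stands. Calls block until the motion is done:
- env.move_pose(position, orientation): joint-space move of the TCP to a pose.
- env.movel(position, frame=None, max_speed=0.15, force_limit=None): straight line of the TCP; frame=None keeps the orientation; max_speed is the mean speed in m/s. With force_limit (N) it stops when the force on the tool has changed by that much, and returns True; else False.
- env.move_joints(angles): joint-space move.
- env.ungrasp() and env.close_gripper(strength=None): open the fingers fully, or close them until they stop; strength is the grip in N (None keeps the last).
- env.wait(seconds).
- env.inverse_kinematics(position, orientation): joint angles nearest the present ones, or None.
- sensors.get_state(): the state.
- grab_frame(name): name is "scene" or "top"; returns a dict with "image" (400x640x3 uint8, red, green, blue), "range_z" (400x640 float32, m along the optical axis (not along the pixel's ray), 0 where there is no reading), "K" (3x3 intrinsics, pixels), "world_from_camera" (4x4, takes a point from camera to world coordinates). Camera axes: x right, y up, looking along -z (the intrinsics and any distortion apply to the point x, -y, -z); pixel columns grow to the right and rows downward; lengths in m; the calibration is good to about 2 mm. A picture is of the moment at which its call begins.
A pose or a line that the arm cannot do raises env.PlanningError and nothing moves.
- ticket.sign_off(): hands the job in; it is judged then, once.
Trained networks look in a picture, given as the dict that the camera call returned (one of the last four; its "shot" number tells which), for a name from the list of things; names that differ only in an ending like _2 or _b are one class to them, and where a whole thing is asked for, a point or a joint stands for the part that bears it (a point fixed in the world has none). Each returns a list of dicts, best first, with "confidence" (0 to 1); they miss things now and then, are a little off and sometimes report something else, mostly with a low value. They report only what shows in the picture. A call takes as long as a camera call.
- finder.find_in(target, picture): "extent" ([left, top, width, height] in pixels, round what is visible of it).
- finder.regions_of(target, picture): "mask" (400x640 bool, what is visible of it) and "extent" ([left, top, width, height] in pixels, round what is visible of it).
- finder.mark_of(target, picture): "centre" ([column, row] in pixels: a listed point, or the origin of a listed thing).
The state is a dict: "time": time; "joints": joint angles; "dq": joint speeds; "tau": joint torques, N m; "tcp_pos": TCP position; "eef_rot": TCP orientation; "contact_force": force on the tool from outside, world axes, zero at the start; "ft_torque": the same for the moment, N m; "grip_width": opening from 0.0 (shut) to 1.0 (fully open); "grasp_force": force on a finger pad.
Only numpy, scipy, OpenCV 4.12 (cv2) and the standard library are available. Lean on these libraries where they do the work, as an engineer would, in place of code of your own. Each camera call takes 0.05 s, during which the arm holds its last target. There are 200 camera calls.

## Working session

There is one attempt and no reset: what is moved stays moved. The work goes in short steps, each a Python script; the robot and the scene stay as the last script left them, time stands still between calls to the robot, and variables do not carry over. Pictures are saved under pics/ and viewed, at most 16 in all, crops included, and the job is handed in when it is done.

```bash
ls; mkdir -p pics
python3 - <<'E'
from bench import env, sensors, grab_frame, ticket, finder
import cv2
s=sensors.get_state(); print(s)
for n in("scene","top"):
    f=grab_frame(n); cv2.imwrite(f"pics/{n}0.png",f["image"][:,:,::-1]); print(n,f["K"],f["world_from_camera"],f.keys())
E
```

```text
bench.py
pics
{'time': 0.0, 'joints': array([ 1.50920278,  0.50186484, -0.42676301,  1.55142043,  0.22077611,
        1.13829706, -0.21030377]), 'dq': array([-5.37800968e-04,  2.15983896e-03,  1.36539092e-03, -4.52787177e-04,
        1.75959370e-03, -5.45819550e-05,  1.55892490e-03]), 'tau': array([ 3.58289744e-04, -5.69531035e+01, -5.81623569e+00, -2.80939311e+01,
        1.07336583e-02,  1.18562160e-02, -3.81410615e-06]), 'tcp_pos': array([ 0.20715514, -0.61538861,  0.2302585 ]), 'eef_rot': array([-3.09835236e+00, -5.07649452e-01,  3.64447668e-04]), 'contact_force': array([-0.11588142, -0.91801335,  0.10087695]), 'ft_torque': array([ 0.02944101,  0.03115857, -0.00176813]), 'grasp_force': 0.0, 'grip_width': 1.0011554971585908}
scene [[438.72089746   0.         313.69639053]
 [  0.         438.72089746 203.98118714]
 [  0.           0.           1.        ]] [[-5.55585877e-03  8.26894219e-01 -5.62330047e-01 -9.41809570e-02]
 [-9.99962210e-01 -8.33885234e-04  8.65348377e-03  9.48046993e-03]
 [ 6.68659698e-03  5.62356875e-01  8.26867604e-01  1.09052427e+00]
 [ 0.00000000e+00  0.00000000e+00  0.00000000e+00  1.00000000e+00]] dict_keys(['image', 'range_z', 'K', 'world_from_camera', 'shot'])
top [[387.31543512   0.         318.2052439 ]
 [  0.         387.31543512 200.93023452]
 [  0.           0.           1.        ]] [[-0.00540886  0.99846666 -0.05509145  0.50070101]
 [-0.9999831  -0.0055181  -0.00183087  0.01044119]
 [-0.00213206  0.05508062  0.99847963  1.3316298 ]
 [ 0.          0.          0.          1.        ]] dict_keys(['image', 'range_z', 'K', 'world_from_camera', 'shot'])
```

View pics/scene0.png

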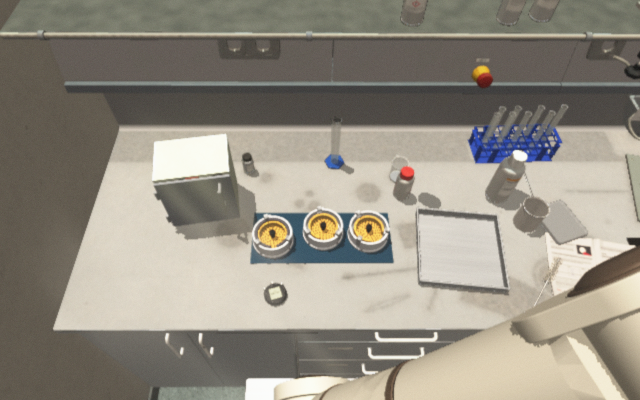

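View pics/top0.png

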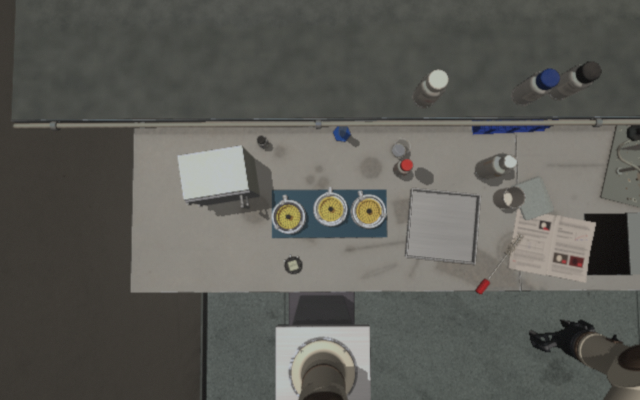

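```bash
cat > h.py <<'E'
from bench import env, sensors, grab_frame, ticket, finder
import numpy as np, cv2
from scipy.spatial.transform import Rotation as R
def cam(f,p):   # world -> pixel
    T=np.linalg.inv(f["world_from_camera"]); q=T[:3,:3]@np.asarray(p)+T[:3,3]
    u=f["K"]@np.array([q[0],-q[1],-q[2]]); return u[:2]/u[2]
def ray(f,uv):
    d=np.linalg.inv(f["K"])@np.array([uv[0],uv[1],1.]); d=np.array([d[0],-d[1],-d[2]])
    T=f["world_from_camera"]; return T[:3,3],T[:3,:3]@d
def at_z(f,uv,z):
    o,d=ray(f,uv); return o+d*(z-o[2])/d[2]
def at_depth(f,uv):
    o,d=ray(f,uv); return o+d*f["range_z"][int(round(uv[1])),int(round(uv[0]))]
def cloud(f):
    v,u=np.mgrid[:400,:640]; z=f["range_z"].astype(float); K=f["K"]
    P=np.stack([(u-K[0,2])/K[0,0]*z,-(v-K[1,2])/K[1,1]*z,-z],-1)
    T=f["world_from_camera"]; W=P@T[:3,:3].T+T[:3,3]; W[z<=0]=np.nan; return W
E
python3 - <<'E'
from h import *
np.set_printoptions(precision=4,suppress=True)
fs=[grab_frame("scene"),grab_frame("top")]
for f in fs:
    for t in ["cabinet","cabinet_door_handle","cabinet_door_hinge","pocket_mouth","pick","tray","red_cap_bottle","holder_1","ring_1","ring_1_end","screen_1"]:
        r=finder.mark_of(t,f)
        print(t,[(round(d["confidence"],2),np.round(d["centre"],1).tolist(),at_depth(f,d["centre"]).round(3).tolist()) for d in r if d["confidence"]>.2])
E
python3 - <<'E'
import cv2, numpy as np
a=cv2.imread("pics/scene0.png")[203:265,245:397]; b=cv2.imread("pics/top0.png")[185:242,268:392]
a=cv2.resize(a,None,fx=5.2,fy=5.2,interpolation=cv2.INTER_CUBIC); b=cv2.resize(b,(a.shape[1],int(a.shape[1]/124*57)*272//363),interpolation=cv2.INTER_CUBIC)
print(a.shape,b.shape)
cv2.imwrite("pics/hold.png",np.vstack([a,b])[:600])
E
```

```text
(322, 790, 3) (272, 790, 3)
```

View pics/hold.png

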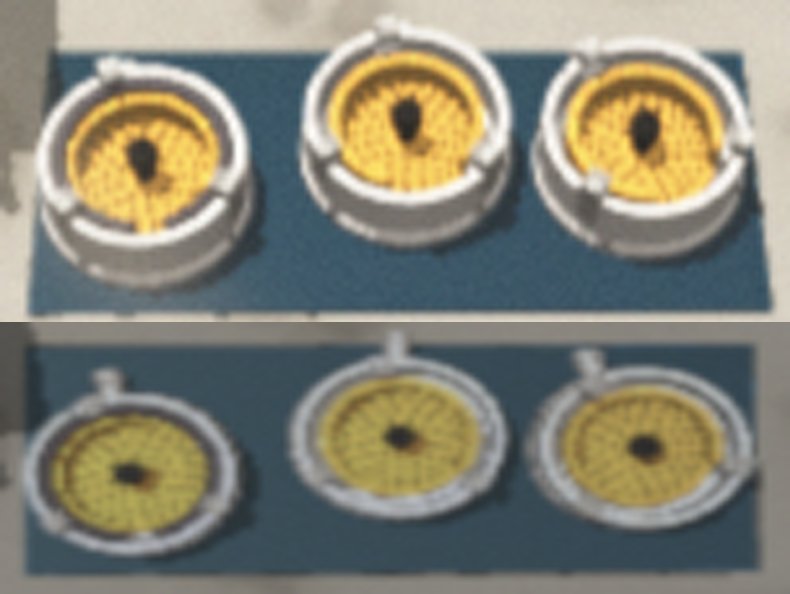

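```bash
cat > fit.py <<'E'
from h import *
from scipy.optimize import minimize
np.set_printoptions(precision=4,suppress=True)
def holders(fs,guess=((.52,.112),(.545,-.026),(.535,-.15)),v=True):
    W=np.concatenate([cloud(f).reshape(-1,3) for f in fs]); W=W[np.isfinite(W).all(1)]
    out=[]
    for g in guess:
        c=np.array(g)
        for k in range(8):
            d=W[:,:2]-c; r=np.hypot(*d.T)
            m=(W[:,2]>.039)&(W[:,2]<.05)&(r>.048)&(r<.063)   # rim: r mean 53.5
            def cost(x): return np.sqrt((np.hypot(*(W[m][:,:2]-x).T)-.0535)**2+1e-6).sum()
            c=minimize(cost,c,method="Nelder-Mead").x
        d=W[:,:2]-c; r=np.hypot(*d.T); th=np.degrees(np.arctan2(d[:,1],d[:,0]))
        cl=(W[:,2]>.049)&(W[:,2]<.062)&(r>.042)&(r<.068)
        best=max(np.arange(120,240,.5),key=lambda a:sum(np.exp(-(((th[cl]-a-o+180)%360-180)/6)**2).sum() for o in(52,191,301)))
        rel=(th-best)%360
        ring=(r>.0415)&(r<.0465)&(rel>70)&(rel<340)&(abs(rel-191)>15)&(abs(rel-301)>15)
        if v: print(c,"yaw",best,"nclaw",cl.sum(),"rimz",np.median(W[m][:,2]),"ringz",np.percentile(W[ring][:,2],[25,50,75,90]),[int((cl&(abs((rel-o+180)%360-180)<10)).sum()) for o in(52,191,301)])
        out.append((c,best))
    return out
if __name__=="__main__":
    fs=[grab_frame("scene"),grab_frame("top")]
    holders(fs[:1]); holders(fs[1:]); holders(fs)
    for f in fs:
        W=cloud(f)
        for zl,zh in((.20,.23),(.12,.18)):
            m=(W[...,2]>zl)&(W[...,2]<zh)&(W[...,0]>.45)&(W[...,0]<.72)&(W[...,1]>.18)&(W[...,1]<.5)
            if m.sum()>10: print(zl,m.sum(),cv2.minAreaRect(W[m][:,:2].astype(np.float32)),W[m].mean(0), cv2.boxPoints(cv2.minAreaRect(W[m][:,:2].astype(np.float32))).tolist())
        m=(W[...,2]>.015)&(W[...,2]<.035)&(W[...,0]>.35)&(W[...,0]<.65)&(W[...,1]<-.25)&(W[...,1]>-.6)
        print("tray",cv2.minAreaRect(W[m][:,:2].astype(np.float32)))
        m=(W[...,2]>.08)&(W[...,2]<.13)&(W[...,0]>.6)&(W[...,0]<.75)&(W[...,1]<-.2)&(W[...,1]>-.32); print("bottle",W[m].mean(0))
E
python3 fit.py
```

```text
[0.5217 0.1146] yaw 191.5 nclaw 254 rimz 0.04706388046946408 ringz [0.0479 0.0496 0.0511 0.0526] [32, 29, 33]
[ 0.5458 -0.0258] yaw 180.0 nclaw 144 rimz 0.04677246144783276 ringz [0.0374 0.0402 0.0421 0.0434] [29, 20, 25]
[ 0.5385 -0.1533] yaw 202.5 nclaw 151 rimz 0.04655415729017154 ringz [0.0208 0.0399 0.0416 0.0423] [20, 23, 30]
[0.5227 0.1129] yaw 191.5 nclaw 116 rimz 0.04638775545031448 ringz [0.0463 0.0484 0.0502 0.0525] [15, 16, 20]
[ 0.5473 -0.0278] yaw 180.5 nclaw 66 rimz 0.04668488086568012 ringz [0.015  0.0161 0.0184 0.0204] [14, 13, 15]
[ 0.5396 -0.1551] yaw 202.0 nclaw 71 rimz 0.04634292974883514 ringz [0.0151 0.0169 0.0196 0.0362] [14, 15, 15]
[0.5221 0.1138] yaw 191.5 nclaw 367 rimz 0.04680067296170953 ringz [0.0477 0.0492 0.0511 0.0525] [46, 46, 51]
[ 0.5463 -0.0266] yaw 180.5 nclaw 210 rimz 0.046687199091111964 ringz [0.0158 0.0187 0.0394 0.0426] [42, 33, 41]
[ 0.5387 -0.1539] yaw 202.0 nclaw 222 rimz 0.04641370991431781 ringz [0.0165 0.0213 0.0407 0.0429] [34, 37, 45]
0.2 3343 ((0.6278140544891357, 0.31584152579307556), (0.17712679505348206, 0.19418448209762573), 6.
[... 725 characters left out ...]
728961945, 0.19106444716453552), 8.401281356811523) [0.6436 0.3154 0.219 ] [[0.5257173776626587, 0.39503276348114014], [0.5536328554153442, 0.2060186117887497], [0.7271621227264404, 0.23164713382720947], [0.6992466449737549, 0.4206612706184387]]
0.12 272 ((0.5938400626182556, 0.27798324823379517), (0.12934976816177368, 0.23381832242012024), 40.99108123779297) [0.6128 0.2668 0.1521] [[0.4683370888233185, 0.32380470633506775], [0.621708333492279, 0.1473158895969391], [0.7193430662155151, 0.23216179013252258], [0.5659717917442322, 0.40865060687065125]]
tray ((0.5122352838516235, -0.4482661485671997), (0.31372565031051636, 0.29221242666244507), 84.17830657958984)
bottle [ 0.6802 -0.2642  0.1048]
```

```bash
cat > cab.py <<'E'
from h import *
np.set_printoptions(precision=4,suppress=True)
for n in("scene","top"):
    f=grab_frame(n); W=cloud(f)
    m=((W[...,2]>.212)&(W[...,2]<.23)&(W[...,0]>.45)&(W[...,0]<.75)&(W[...,1]>.18)&(W[...,1]<.45)).astype(np.uint8)
    m=cv2.morphologyEx(m,cv2.MORPH_OPEN,np.ones((5,5))); k,l,st,_=cv2.connectedComponentsWithStats(m); i=1+st[1:,4].argmax(); m=l==i
    c,_=cv2.findContours(m.astype(np.uint8),0,1); r=cv2.minAreaRect(c[0]); bp=cv2.boxPoints(r)
    print(n,"topz",np.median(W[m][:,2]),"pix",bp.tolist(),[at_z(f,p,.22)[:2].round(4).tolist() for p in bp], "world rect",cv2.minAreaRect(np.array([at_z(f,p[0],.22)[:2] for p in c[0]],np.float32)))
    for nm,(x,y) in dict(bench=(.45,0),bench2=(.6,.05),mat=(.46,-.05),mat2=(.47,.05),tray=(.5,-.38)).items():
        d=np.hypot(W[...,0]-x,W[...,1]-y)<.012; print(nm,np.nanmedian(W[d][:,2]),d.sum())
    T=((W[...,2]>.018)&(W[...,2]<.035)&(W[...,0]>.37)&(W[...,0]<.62)&(W[...,1]<-.25)&(W[...,1]>-.54)).astype(np.uint8)
    rg=finder.regions_of("tray",f); 
    for q in rg[:1]:
        c,_=cv2.findContours(q["mask"].astype(np.uint8),0,1); c=max(c,key=cv2.contourArea)
        print("tray",q["confidence"],cv2.minAreaRect(np.array([at_z(f,p[0],.026)[:2] for p in c],np.float32)))
    cv2.imwrite(f"pics/c_{n}.png",cv2.resize(f["image"][125:230,140:270] if n=="scene" else f["image"][135:225,165:275],None,fx=5,fy=5,interpolation=cv2.INTER_CUBIC)[:,:,::-1])
E
python3 cab.py; python3 -c "
import cv2,numpy as np
a=cv2.imread('pics/c_scene.png');b=cv2.imread('pics/c_top.png');h=max(a.shape[0],b.shape[0])
p=lambda x:cv2.copyMakeBorder(x,0,h-x.shape[0],0,0,0)
c=np.hstack([p(a),p(b)]);s=800/c.shape[1];cv2.imwrite('pics/cab.png',cv2.resize(c,None,fx=s,fy=s))"
```

```text
scene topz 0.22157861389798927 pix [[147.68995666503906, 141.82534790039062], [225.88670349121094, 132.99667358398438], [230.2848663330078, 171.95172119140625], [152.08811950683594, 180.7803955078125]] [[0.6972, 0.4386], [0.7291, 0.2354], [0.5957, 0.2101], [0.5679, 0.401]] world rect ((0.6482549905776978, 0.3185000419616699), (0.13401775062084198, 0.19091761112213135), 8.924097061157227)
bench 0.002632753259012688 58
bench2 0.004168232136038341 45
mat 0.004756308534731746 57
mat2 0.004227237209772472 55
tray 0.004602946583137424 51
tray 0.58 ((0.4869401752948761, -0.40440791845321655), (0.24088388681411743, 0.246864914894104), 83.74515533447266)
top topz 0.21973774397733492 pix [[176.42279052734375, 154.89236450195312], [242.10140991210938, 144.3837890625], [249.17160034179688, 188.57257080078125], [183.49298095703125, 199.08114624023438]] [[0.6978, 0.4223], [0.7274, 0.2322], [0.5988, 0.2111], [0.5695, 0.4001]] world rect ((0.6484872698783875, 0.3158840239048004), (0.1302577257156372, 0.19103214144706726), 8.885663032531738)
bench 0.001428100711170499 37
bench2 0.0018013110332067983 36
mat 0.003337992056478001 39
mat2 0.002461864786266421 37
tray 0.00205114373718418 39
tray 0.72 ((0.48956024646759033, -0.40535876154899597), (0.2384071946144104, 0.2345072627067566), 83.92332458496094)
```

View pics/cab.png

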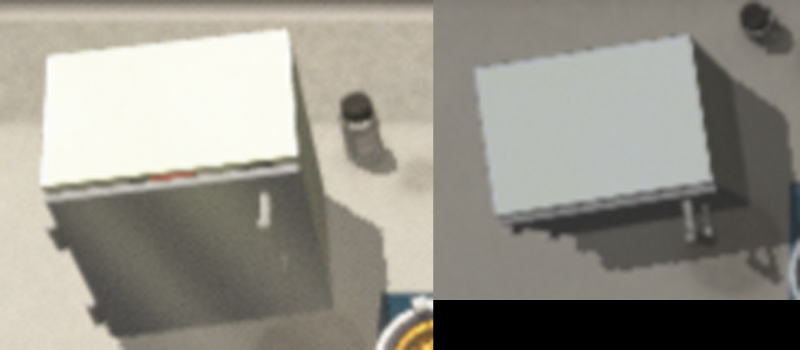

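```bash
cat >> h.py <<'E'
def rot(yaw_y):  # tool down, tool y axis at heading yaw_y (rad)
    y=np.array([np.cos(yaw_y),np.sin(yaw_y),0]); z=np.array([0,0,-1.]); return R.from_matrix(np.stack([np.cross(y,z),y,z],1)).as_rotvec()
YAW=np.radians(8.9); CAB=np.array([.6484,.316])
ex=np.array([np.cos(YAW),np.sin(YAW)]); ey=np.array([-ex[1],ex[0]])
E
python3 - <<'E'
from h import *
np.set_printoptions(precision=4,suppress=True)
for n in("scene","top"):
    f=grab_frame(n)
    for t,z in (("cabinet_door_handle",.145),("cabinet_door_hinge",.1),("cabinet_door_hinge",.2),("pocket_mouth",.145)):
        for d in finder.mark_of(t,f)[:1]:
            p=at_z(f,d["centre"],z)[:2]; q=p-CAB; print(n,t,z,round(d["confidence"],2),p,"cabframe",q@ex,q@ey)
    W=cloud(f); q=W[...,:2]-CAB; qx,qy=q@ex,q@ey
    m=(W[...,2]>.13)&(W[...,2]<.19)&(qx<-.1)&(qx>-.13)&(qy<-.02)&(qy>-.1); print("bar",m.sum(),np.median(qx[m]),np.median(qy[m]))
    m=(W[...,2]>.06)&(W[...,2]<.19)&(qx<-.06)&(qx>-.095)&(abs(qy)<.05); print("face",m.sum(),np.median(qx[m]),np.percentile(qx[m],[10,90]))
H=CAB-.076*ex+.095*ey
for fl in(0,np.pi):
  for th in np.arange(0,1.61,.2):
    a=YAW-th; n=np.array([np.cos(a),np.sin(a)]); al=np.array([-n[1],n[0]])
    p=H-.16*al-(.035+.0325)*n
    j=env.inverse_kinematics([*p,.15],rot(a+fl)); print(fl>0,round(th,1),p,j)
E
```

```text
scene cabinet_door_handle 0.145 0.92 [0.5481 0.2425] cabframe -0.11047803202311274 -0.05710257341252681
scene cabinet_door_hinge 0.1 0.64 [0.5726 0.4065] cabframe -0.06091260753755624 0.10111816995498048
scene cabinet_door_hinge 0.2 0.64 [0.5053 0.3664] cabframe -0.13361646279131778 0.07193542437497985
scene pocket_mouth 0.145 0.64 [0.5974 0.3063] cabframe -0.05189042872143765 -0.0016744518095972664
bar 61 -0.1109259997540524 -0.06348463856288904
face 1087 -0.07179438554864474 [-0.0734 -0.0699]
top cabinet_door_handle 0.145 0.78 [0.5475 0.2351] cabframe -0.1121733759144034 -0.06433991999451416
top cabinet_door_hinge 0.1 0.82 [0.555  0.4102] cabframe -0.07769236510292654 0.1075614208262491
top cabinet_door_hinge 0.2 0.82 [0.5506 0.3778] cabframe -0.08707029920670104 0.07617287415958221
top pocket_mouth 0.145 0.82 [0.6027 0.3095] cabframe -0.04614949834006292 0.0006325100808116544
bar 13 -0.10877959267990792 -0.06778176465815249
face 124 -0.07240933339946112 [-0.0727 -0.0722]
False 0.0 [0.5167 0.2296] [ 0.4234  0.8349 -1.3026  1.8232  0.8716  1.2048 -1.0058]
False 0.2 [0.484  0.2413] [
[... 691 characters left out ...]
026  1.8232  0.8716  1.2048  2.1358]
True 0.2 [0.484  0.2413] [ 0.4089  0.7863 -1.3011  1.8831  0.8376  1.1631  1.8933]
True 0.4 [0.4544 0.2592] [ 0.3743  0.7487 -1.2999  1.9254  0.8105  1.1316  1.6424]
True 0.6 [0.4289 0.2827] [ 0.3214  0.7277 -1.2992  1.9477  0.7949  1.1144  1.3823]
True 0.8 [0.4085 0.3108] [ 0.2543  0.7268 -1.2992  1.9486  0.7943  1.1137  1.1149]
True 1.0 [0.3942 0.3423] [ 0.1789  0.7464 -1.2998  1.9279  0.8088  1.1297  0.8461]
True 1.2 [0.3864 0.3761] [ 0.1013  0.7829 -1.301   1.887   0.8352  1.1602  0.5841]
True 1.4 [0.3854 0.4108] [ 0.0269  0.8308 -1.3024  1.8284  0.8688  1.2013  0.3366]
True 1.6 [0.3914 0.4449] [-0.0412  0.8845 -1.3039  1.755   0.9054  1.2486  0.1088]
```

```bash
cat >> h.py <<'E'
HG=CAB-.073*ex+.095*ey
def door(th): # n: into cabinet (outer->inner), al: towards hinge
    a=YAW-th; n=np.array([np.cos(a),np.sin(a)]); return a,n,np.array([-n[1],n[0]])
def bar(th): a,n,al=door(th); return HG-.16*al-.0355*n
def st(m=""):
    s=sensors.get_state(); print(m,round(s["time"],1),s["tcp_pos"].round(4),"F",s["contact_force"].round(1),"g",round(s["grip_width"],3),round(s["grasp_force"],1))
E
python3 - <<'E'
from h import *
a,n,al=door(0); p=bar(0)-.0325*n
env.move_pose([*p,.30],rot(a+np.pi)); st("above")
print(env.movel([*p,.15],max_speed=.1,force_limit=15)); st("down")
for th in np.linspace(.1,1.55,16):
    a,n,al=door(th); p=bar(th)-.037*n
    if env.movel([*p,.15],frame=rot(a+np.pi),max_speed=.12,force_limit=35): st("hit %.2f"%th); break
st("end")
f=grab_frame("top"); cv2.imwrite("pics/t1.png",cv2.resize(f["image"][120:320,120:420],None,fx=2.6,fy=2.6)[:,:,::-1])
E
```

```text
above 5.3 [0.5196 0.2291 0.2998] F [ 0.5 -0.1  0.3] g 1.002 0.0
True
down 6.4 [0.5188 0.2298 0.1779] F [-3.9 -3.3 11.8] g 1.002 5.4
hit 0.10 6.6 [0.5198 0.2313 0.1772] F [-2.1 -4.1 13.8] g 1.005 6.8
end 6.6 [0.5198 0.2313 0.1772] F [-2.1 -4.1 13.8] g 1.005 6.8
```

View pics/t1.png

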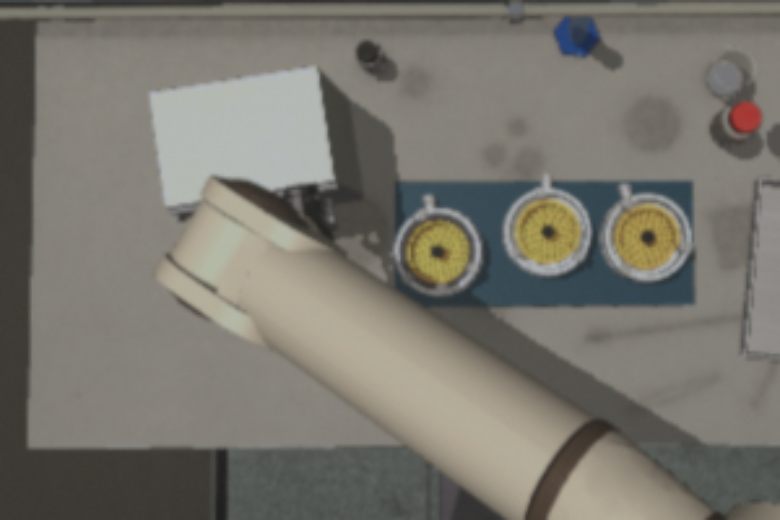

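Run:
```python
from h import *
s=sensors.get_state(); p=s["tcp_pos"]
env.movel([p[0],p[1],.30]); 
a,n,al=door(0); b=bar(0)
env.move_pose([*b,.30],rot(a+np.pi/2)); st("above")
print(env.movel([*b,.158],max_speed=.1,force_limit=15)); st("down")
env.close_gripper(20); st("closed")
s=sensors.get_state(); F=s["contact_force"][:2]; print("F al",F@al,"F n",F@n,"tcp-bar",(s["tcp_pos"][:2]-b)@al,(s["tcp_pos"][:2]-b)@n)
```

```text
above 8.8 [0.5509 0.235  0.2994] F [-0.7 -0.8 -0.1] g 1.003 0.0
False
down 10.4 [0.5517 0.2353 0.1587] F [-0.7  0.8 -0.6] g 0.997 0.0
closed 11.1 [0.5512 0.2358 0.1581] F [-0.4  2.7 -0.8] g 0.121 22.8
F al 2.6790262981202675 F n 0.037145848310498 tcp-bar 0.0008238386747165136 2.518529093576731e-05
```

Run:
```python
from h import *
corr=0.
for th in np.linspace(.08,1.5,19):
    a,n,al=door(th); p=bar(th)+(.0008+corr)*al
    hit=env.movel([*p,.158],frame=rot(a+np.pi/2),max_speed=.12,force_limit=40)
    s=sensors.get_state(); F=s["contact_force"][:2]; print(round(th,2),hit,"Fal %.1f Fn %.1f corr %.4f g %.3f"%(F@al,F@n,corr,s["grip_width"]))
    if abs(F@al)>6: corr+=np.clip(F@al*.00015,-.002,.002)
st("end")
env.ungrasp(); p=sensors.get_state()["tcp_pos"]; env.movel([*p[:2],.30]); 
print(bar(1.5))
env.move_joints(np.array([-.8,.3,-.4,1.6,.22,1.1,0])) if 0 else env.move_pose([.40,-.05,.40],rot(np.pi/2))
for n_ in("top","scene"):
    f=grab_frame(n_); np.savez(f"pics/{n_}2.npz",**{k:f[k] for k in("image","range_z","K","world_from_camera")})
    cv2.imwrite(f"pics/{n_}2.png",f["image"][:,:,::-1])
    for t,z in (("cabinet_door_handle",.145),("pocket_mouth",.145),("pick",.045)):
        for d in finder.mark_of(t,f)[:1]: print(n_,t,d["confidence"],d["centre"],at_z(f,d["centre"],z))
```

```text
0.08 False Fal -0.0 Fn 0.0 corr 0.0000 g 0.120
0.16 False Fal 0.2 Fn 0.2 corr 0.0000 g 0.123
0.24 False Fal -0.4 Fn 0.3 corr 0.0000 g 0.121
0.32 False Fal -1.6 Fn -0.5 corr 0.0000 g 0.118
0.4 False Fal -2.3 Fn -0.4 corr 0.0000 g 0.119
0.47 False Fal -3.9 Fn -0.2 corr 0.0000 g 0.120
0.55 False Fal -4.0 Fn -0.6 corr 0.0000 g 0.119
0.63 False Fal -3.5 Fn 0.1 corr 0.0000 g 0.122
0.71 False Fal -5.0 Fn -0.4 corr 0.0000 g 0.120
0.79 False Fal -6.1 Fn -2.1 corr 0.0000 g 0.122
0.87 False Fal -1.6 Fn -0.8 corr -0.0009 g 0.119
0.95 False Fal -2.5 Fn 0.2 corr -0.0009 g 0.122
1.03 False Fal -2.5 Fn -0.2 corr -0.0009 g 0.118
1.11 False Fal -3.8 Fn -1.1 corr -0.0009 g 0.119
1.18 False Fal -4.1 Fn -0.7 corr -0.0009 g 0.121
1.26 False Fal -5.2 Fn -1.0 corr -0.0009 g 0.123
1.34 False Fal -5.6 Fn -0.9 corr -0.0009 g 0.122
1.42 False Fal -5.4 Fn -1.2 corr -0.0009 g 0.119
1.5 False Fal -5.4 Fn -1.3 corr -0.0009 g 0.119
end 16.0 [0.3974 0.3968 0.1581] F [-5.6  0.1  6.5] g 0.119 23.5
[0.39769545 0.39728521]
top cabinet_door_handle 0.69 [191.4, 257.9] [0.39452782 0.39977671 0.145     ]
top pocket_mouth 0.71 [292.5, 229.4] [0.47946092 0.09165381 0.145     ]
top pick 0.69 [211.5, 230.1] [0.47679838 0.36706384 0.045     ]
scene cabinet_door_handle 0.69 [147.3, 253.9] [0.40361764 0.40181627 0.145     ]
scene pocket_mouth 0.67 [170.7, 227.6] [0.47756945 0.3586305  0.145     ]
```

View pics/top2.png

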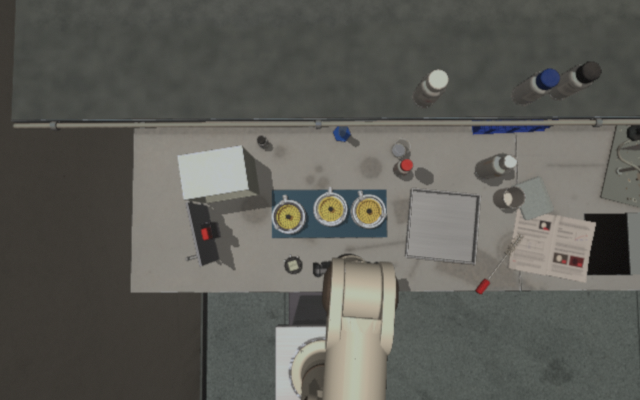

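Run:
```python
from h import *
np.set_printoptions(precision=4,suppress=True)
a,n,al=door(1.5); c=HG-.0
print("n",n,"al",al)
for nm in("top","scene"):
    f=dict(np.load(f"pics/{nm}2.npz")); I=f["image"].astype(int); W=cloud(f)
    m=(I[...,0]>90)&(I[...,0]>2*I[...,1])&(W[...,0]>.3)&(W[...,0]<.6)&(W[...,1]>.3)&(W[...,1]<.45)
    v,u=np.nonzero(m); print(nm,m.sum(),u.min(),u.max(),v.min(),v.max(),"median z",np.nanmedian(W[m][:,2]),np.nanpercentile(W[m][:,2],[10,90]))
    t=m&(W[...,2]>.19); v,u=np.nonzero(t); P=np.array([at_z(f,(x,y),.199)[:2] for x,y in zip(u,v)]); q=P-HG
    print(t.sum(),"centroid",P.mean(0),"along(-al)",-(q@al).mean(),np.percentile(-(q@al),[1,99]),"n",(q@n).mean(),np.percentile(q@n,[1,99]))
    # door plane: top edge points
    d=(W[...,2]>.203)&(W[...,2]<.216)&(W[...,0]>.36)&(W[...,0]<.54)&(W[...,1]>.33)&(W[...,1]<.45)
    P=W[d][:,:2]; l=cv2.fitLine(P.astype(np.float32),cv2.DIST_HUBER,0,.01,.01).ravel(); print("door edge",d.sum(),l,np.degrees(np.arctan2(l[1],l[0])),"n of mid",((P-HG)@n).mean())
```

```text
n [ 0.2242 -0.9745] al [0.9745 0.2242]
top 73 201 208 228 239 median z 0.19688827610665682 [0.1595 0.2007]
65 centroid [0.4701 0.3441] along(-al) 0.10139222377855915 [0.0859 0.1176] n 0.03259405528867129 [0.0244 0.0407]
door edge 194 [0.9736 0.2282 0.4568 0.3694] 13.193451 n of mid 0.005130938554956509
scene 106 166 174 213 226 median z 0.1984362068149791 [0.1915 0.2008]
100 centroid [0.4666 0.345 ] along(-al) 0.10455663547507331 [0.0857 0.1228] n 0.030887259080447173 [0.0221 0.0403]
door edge 248 [0.9734 0.2291 0.4527 0.3703] 13.246061 n of mid 0.003150855961036582
```

```bash
cat >> h.py <<'E'
def rot3(yaw_y,up=(0,0,1)):
    z=-np.array(up,float); z/=np.linalg.norm(z); y=np.array([np.cos(yaw_y),np.sin(yaw_y),0]); y-=z*(y@z); y/=np.linalg.norm(y)
    return R.from_matrix(np.stack([np.cross(y,z),y,z],1)).as_rotvec()
LEAN=.05; D=.113
HO=np.array([.5221,.1138]); HY=np.radians(191.5)
E
python3 - <<'E'
from h import *
a,n,al=door(1.5); u=np.array([*(n*LEAN),1.])
foot=np.array([*(HG-.1025*al+.0243*n),.045]); tgt=foot+u*D; o=rot3(a+np.pi/2,u)
print(tgt)
env.move_pose(tgt+u*.13,o); st("above")
print(env.movel(tgt,max_speed=.1,force_limit=12)); st("at")
env.close_gripper(80); st("closed")
print(env.movel(tgt+u*.02,max_speed=.05,force_limit=30)); st()
print(env.movel(tgt+u*.16,max_speed=.15,force_limit=30)); st("up")
ph=HY+np.radians(21); d=np.array([np.cos(ph),np.sin(ph)])
env.move_pose([*(HO+.016*d),.16+D],rot(ph+np.pi)); st("over holder")
for nm in("top","scene"):
    f=grab_frame(nm); cv2.imwrite(f"pics/{nm}3.png",f["image"][:,:,::-1])
    for q in finder.mark_of("pick_tip",f)[:1]: print(nm,q["confidence"],q["centre"],at_z(f,q["centre"],.171),"exp",HO+.0335*d, cam(f,[*(HO+.0335*d),.171]))
E
python3 -c "
import cv2,numpy as np
a=cv2.imread('pics/top3.png')[150:270,230:380];b=cv2.imread('pics/scene3.png')[140:260,220:370]
cv2.imwrite('pics/p3.png',cv2.resize(np.hstack([a,b]),(800,320),interpolation=cv2.INTER_CUBIC))"
```

```text
[0.46840601 0.34639346 0.158     ]
above 22.2 [0.4703 0.3393 0.2881] F [ 0.1 -0.5 -0.8] g 1.0 0.0
False
at 23.7 [0.4689 0.3467 0.1587] F [-0.  -1.3  0.1] g 1.0 0.0
closed 24.2 [0.4699 0.3473 0.159 ] F [3.2 2.2 2.9] g 0.386 79.6
False
 24.8 [0.4693 0.3456 0.1783] F [ 3.4  2.1 -0. ] g 0.39 80.8
False
up 25.8 [0.4693 0.338  0.3164] F [-0.1  0.3 -1.8] g 0.386 78.1
over holder 26.8 [0.5085 0.1066 0.273 ] F [-0.3  0.6 -1. ] g 0.391 78.0
top 0.66 [285.8, 216.5] [0.51857298 0.1098763  0.171     ] exp [0.49384639 0.09580046] [290.51112664 224.745703  ]
scene 0.56 [268.8, 219.4] [0.48515023 0.11117287 0.171     ] exp [0.49384639 0.09580046] [275.17313275 216.43017809]
```

View pics/p3.png

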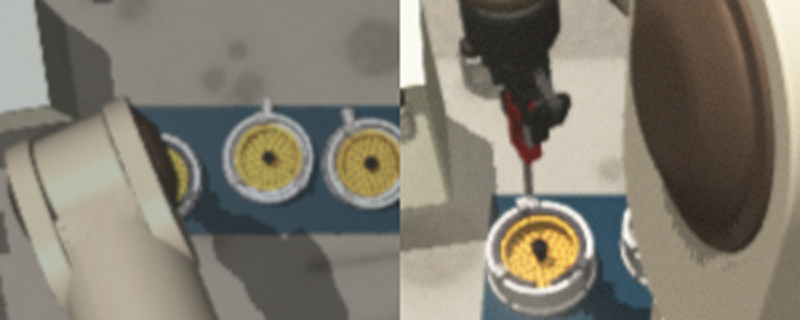

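Run:
```python
from h import *
f=grab_frame("scene")
ph=HY+np.radians(21); d=np.array([np.cos(ph),np.sin(ph)]); p=HO+.016*d
K=8; x0,y0=225,165; I=cv2.resize(f["image"][y0:y0+75,x0:x0+90],None,fx=K,fy=K,interpolation=cv2.INTER_CUBIC)[:,:,::-1].copy()
def P(w): q=cam(f,w); return tuple(int(t) for t in ((q-[x0,y0]+.5)*K))
cv2.line(I,P([*p,.16]),P([*p,.238]),(0,255,0),1); cv2.circle(I,P([*(p+.0175*d),.171]),4,(0,255,0),1)
for k in range(0,360,4): cv2.circle(I,P([*(HO+.049*np.array([np.cos(np.radians(k)),np.sin(np.radians(k))])),.045]),1,(255,0,255),-1)
for o in(52,191,301): cv2.circle(I,P([*(HO+.05*np.array([np.cos(HY+np.radians(o)),np.sin(HY+np.radians(o))])),.054]),3,(0,255,255),-1)
cv2.line(I,P([*(HO+.036*d),.046]),P([*(HO+.05*d),.046]),(0,255,0),1)
cv2.imwrite("pics/p4.png",I)
```

```text
(no output)
```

View pics/p4.png

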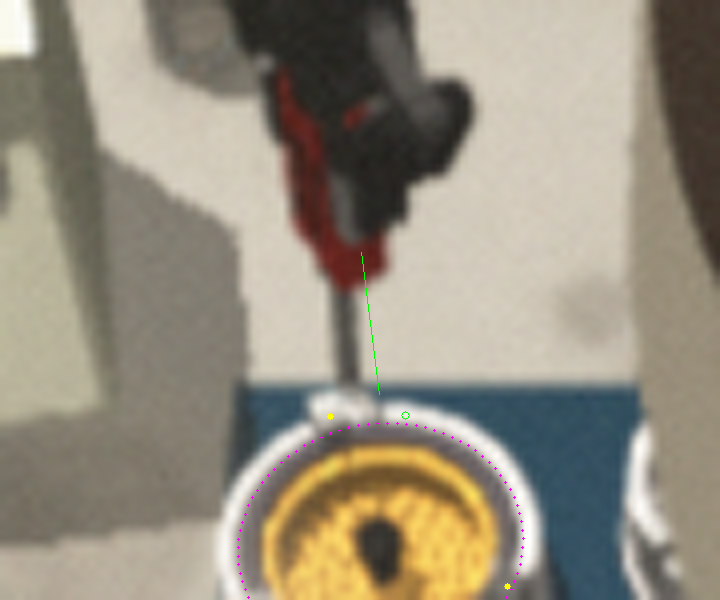

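```bash
cat > pk.py <<'E'
from h import *
np.set_printoptions(precision=4,suppress=True)
def meas(foot,d,v=True):
    """foot expected (xyz), d hook dir; returns mean offset (along d, along e) of shaft & slope"""
    e=np.array([-d[1],d[0]])*-1; out=[]
    for nm in("scene",):
        f=grab_frame(nm); W=cloud(f); I=f["image"].astype(int)
        q=W[...,:2]-foot[:2]; z=W[...,2]-foot[2]
        red=(I[...,0]>70)&(I[...,0]>1.8*I[...,1])
        near=(np.hypot(q[...,0],q[...,1])<.045)
        for nme,m in(("shaft",near&(z>.012)&(z<.07)&~red),("red",near&red&(z>.05)&(z<.17))):
            if v: print(nm,nme,m.sum())
            for lo in np.arange(-.0,.16,.015):
                k=m&(z>=lo)&(z<lo+.015)
                if k.sum()>2 and v: print("  z %.3f n %d  d %.4f e %.4f  (pix %.1f %.1f)"%(z[k].mean(),k.sum(),np.median(q[k]@d),np.median(q[k]@e),*np.argwhere(k).mean(0)[::-1]))
if __name__=="__main__":
    ph=HY+np.radians(21); d=np.array([np.cos(ph),np.sin(ph)]); p=sensors.get_state()["tcp_pos"]; print(p,d)
    meas(np.array([*p[:2],p[2]-D]),d)
E
python3 pk.py
```

```text
[0.5085 0.1068 0.2732] [-0.8434 -0.5373]
scene shaft 38
  z 0.013 n 3  d -0.0043 e 0.0062  (pix 268.0 211.0)
  z 0.023 n 11  d -0.0037 e 0.0053  (pix 268.1 208.6)
  z 0.038 n 10  d -0.0041 e 0.0059  (pix 267.6 205.3)
  z 0.052 n 13  d -0.0030 e 0.0054  (pix 267.4 202.4)
scene red 95
  z 0.087 n 15  d 0.0119 e 0.0080  (pix 268.5 198.1)
  z 0.096 n 32  d 0.0105 e 0.0103  (pix 266.7 194.9)
  z 0.112 n 12  d 0.0010 e 0.0109  (pix 264.0 190.1)
  z 0.130 n 9  d -0.0007 e 0.0103  (pix 262.8 184.3)
  z 0.143 n 18  d -0.0036 e 0.0105  (pix 262.0 180.3)
  z 0.153 n 7  d -0.0023 e 0.0096  (pix 263.3 177.4)
```

```bash
cat > tst.py <<'E'
from h import *
np.set_printoptions(precision=4,suppress=True)
ph=HY+np.radians(21); c0=np.array([.47,.13]); A=[];B=[]
for k,dy in enumerate((0,-70,70)):
    y=ph+np.pi+np.radians(dy)
    try: env.move_pose([*c0,.20+D],rot(y))
    except env.PlanningError: print("no",dy); continue
    env.wait(.3); p=sensors.get_state()["tcp_pos"]; Rm=R.from_rotvec(sensors.get_state()["eef_rot"]).as_matrix()
    f=grab_frame("scene"); W=cloud(f); I=f["image"].astype(int); red=(I[...,0]>70)&(I[...,0]>1.8*I[...,1])
    cv2.imwrite(f"pics/r{k}.png",cv2.resize(f["image"][120:240,220:340],(260*2,260*2))[:,:,::-1])
    q=W-np.array([*p[:2],p[2]-D]); m=(np.hypot(q[...,0],q[...,1])<.045)&(q[...,2]>.012)&(q[...,2]<.07)&~red
    C=f["world_from_camera"][:3,3]-p; s=-C[:2]/np.linalg.norm(C[:2])*.0035   # surface -> axis
    P=q[m]; P[:,:2]+=s
    if len(P)<6: print("few",len(P)); continue
    for lo,hi in((.012,.04),(.04,.07)):
        k2=(P[:,2]>lo)&(P[:,2]<hi)
        if k2.any(): print(dy,k2.sum(),"z %.3f xy"%P[k2][:,2].mean(),np.median(P[k2],0)[:2],"in tool x,y",np.median(P[k2],0)[:2]@Rm[:2,:2])
    A.append(np.hstack([np.eye(2),Rm[:2,:2]])); B.append(np.median(P,0)[:2])
x=np.linalg.lstsq(np.vstack(A),np.hstack(B),rcond=None)[0]; print("bias world",x[:2],"offset tool x,y",x[2:],"res",np.vstack(A)@x-np.hstack(B))
E
python3 tst.py; python3 -c "
import cv2,numpy as np,glob
cv2.imwrite('pics/rr.png',cv2.resize(np.hstack([cv2.imread(g) for g in sorted(glob.glob('pics/r[012].png'))]),None,fx=.5,fy=.5))"
```

```text
0 22 z 0.027 xy [0.0025 0.0072] in tool x,y [0.0047 0.006 ]
0 16 z 0.050 xy [0.0029 0.0061] in tool x,y [0.0036 0.0057]
-70 23 z 0.026 xy [0.0065 0.0018] in tool x,y [0.0054 0.004 ]
-70 20 z 0.053 xy [0.0059 0.0017] in tool x,y [0.005  0.0037]
70 21 z 0.025 xy [-0.0027  0.0056] in tool x,y [0.0014 0.006 ]
70 27 z 0.053 xy [-0.0017  0.0051] in tool x,y [0.0005 0.0053]
bias world [0.0014 0.002 ] offset tool x,y [0.003  0.0038] res [ 0.0004 -0.0002 -0.0002  0.0003 -0.0003 -0.0001]
```

View pics/rr.png

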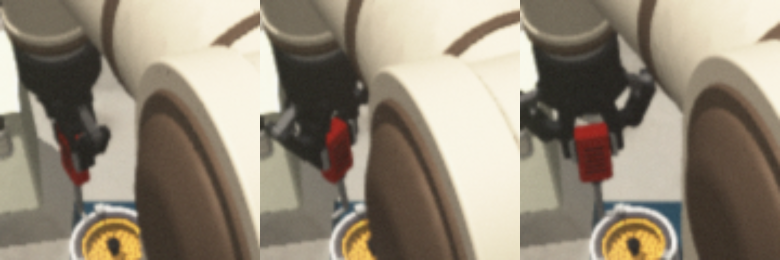

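```bash
cat >> h.py <<'E'
HO=np.array([.5213,.1126]); OFF=np.array([.0040,.0041])
def tcp_for_foot(xy,h,yaw):   # upright pick
    M=R.from_rotvec(rot(yaw)).as_matrix()[:2,:2]; return np.array([*(np.asarray(xy)-M@OFF),h+D])
E
python3 - <<'E'
from h import *
ph=HY+np.radians(21); d=np.array([np.cos(ph),np.sin(ph)]); y=ph+np.pi; z0=.001
T=lambda r,h: tcp_for_foot(HO+r*d,h+z0,y)
env.move_pose(T(.016,.09),rot(y)); env.wait(.3); st("above"); print(T(.016,.09))
print(env.movel(T(.016,.0235),max_speed=.06,force_limit=8)); st("down"); print(T(.016,.0235))
f=grab_frame("scene"); cv2.imwrite("pics/d.png",cv2.resize(f["image"][190:265,225:315],None,fx=7,fy=7,interpolation=cv2.INTER_CUBIC)[:,:,::-1])
E
```

```text
above 33.1 [0.5067 0.0985 0.2044] F [-0.7 -0.1 -0.9] g 0.392 77.8
[0.50649703 0.09842671 0.204     ]
False
down 34.3 [0.5069 0.0985 0.1379] F [-0.4 -0.4 -0.8] g 0.392 77.8
[0.50649703 0.09842671 0.1375    ]
```

View pics/d.png

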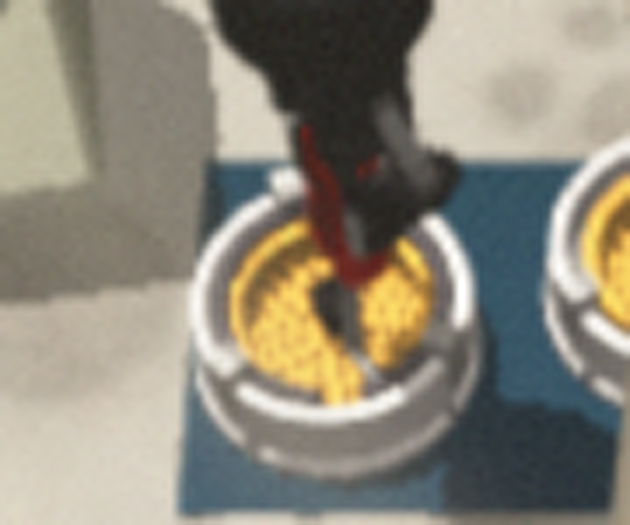

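Run:
```python
from h import *
ph=HY+np.radians(21); d=np.array([np.cos(ph),np.sin(ph)]); y=ph+np.pi; z0=.001
T=lambda r,h: tcp_for_foot(HO+r*d,h+z0,y)
print("out",env.movel(T(.0265,.0235),max_speed=.03,force_limit=8)); st()
p=sensors.get_state()["tcp_pos"]; q=T(.0265,.0235)
for h in np.arange(.030,.0605,.004):
    hit=env.movel([q[0],q[1],h+z0+D],max_speed=.03,force_limit=45); st("h %.3f %s"%(h,hit))
    if hit: break
```

```text
out False
 34.9 [0.4976 0.0926 0.1376] F [ 0.3 -0.1 -1.3] g 0.388 77.8
h 0.030 False 35.2 [0.498  0.0929 0.1443] F [ 0.   0.5 -1.2] g 0.39 77.8
h 0.034 False 35.5 [0.4977 0.0928 0.1482] F [-0.4  0.4 -1. ] g 0.39 77.8
h 0.038 False 35.8 [0.4975 0.0927 0.152 ] F [ 0.3  0.7 -1. ] g 0.394 77.6
h 0.042 False 36.1 [0.4971 0.0929 0.1558] F [-0.5  0.3 -3.5] g 0.389 77.7
h 0.046 False 36.4 [0.4987 0.0928 0.1608] F [ 1.3 -0.1 -1.9] g 0.395 79.8
h 0.050 False 36.7 [0.4979 0.0927 0.1643] F [ 0.4  0.1 -2.4] g 0.389 79.5
h 0.054 False 36.9 [0.4975 0.0927 0.1681] F [-0.7 -1.5 -2.6] g 0.387 79.5
h 0.058 False 37.2 [0.4975 0.0927 0.1721] F [ 0.1 -0.1 -3.5] g 0.389 79.3
```

Run:
```python
from h import *
f=grab_frame("scene"); cv2.imwrite("pics/d2.png",cv2.resize(f["image"][195:265,230:315],None,fx=8,fy=8,interpolation=cv2.INTER_CUBIC)[:,:,::-1])
for q in finder.mark_of("ring_1_end",f)[:3]: print(q, at_depth(f,q["centre"]))
```

```text
{'centre': [275.4, 242.5], 'confidence': 0.49} [0.49967701 0.10482844 0.02831857]
```

View pics/d2.png

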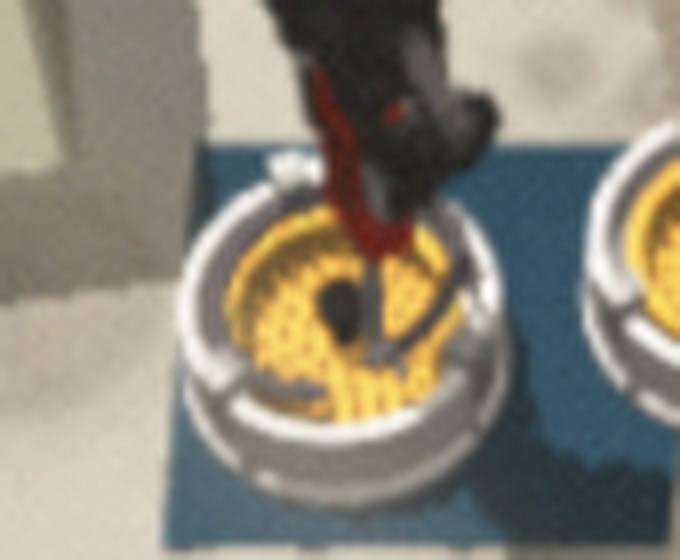

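```bash
cat > ringz.py <<'E'
from h import *
def ringprof(rmin=.03,rmax=.052,zmin=.042):
    f=grab_frame("scene"); W=cloud(f); q=W[...,:2]-(HO+[.0006,.0015]); r=np.hypot(q[...,0],q[...,1]); th=(np.degrees(np.arctan2(q[...,1],q[...,0]))-191.5+10)%360-10
    I=f["image"].astype(int); g=(abs(I[...,0]-I[...,2])<40)&(I.max(-1)<140)
    for a in range(0,176,8):
        m=g&(abs(th-a)<4)&(r>rmin)&(r<rmax)&(W[...,2]>zmin)&(W[...,2]<.1)
        if m.sum(): print(a,m.sum(),"z med %.4f max %.4f r %.4f"%(np.median(W[m][:,2]),W[m][:,2].max(),np.median(r[m])))
if __name__=="__main__": ringprof()
E
python3 ringz.py
```

```text
8 3 z med 0.0757 max 0.0773 r 0.0409
16 9 z med 0.0736 max 0.0974 r 0.0373
24 7 z med 0.0734 max 0.0947 r 0.0400
32 3 z med 0.0747 max 0.0759 r 0.0411
40 3 z med 0.0746 max 0.0773 r 0.0413
48 14 z med 0.0608 max 0.0764 r 0.0487
56 4 z med 0.0754 max 0.0774 r 0.0422
64 2 z med 0.0773 max 0.0777 r 0.0433
72 3 z med 0.0739 max 0.0742 r 0.0428
80 4 z med 0.0743 max 0.0755 r 0.0427
88 3 z med 0.0693 max 0.0707 r 0.0432
96 3 z med 0.0719 max 0.0724 r 0.0436
104 4 z med 0.0692 max 0.0694 r 0.0429
112 3 z med 0.0678 max 0.0686 r 0.0429
120 6 z med 0.0648 max 0.0674 r 0.0442
128 1 z med 0.0585 max 0.0585 r 0.0505
```

Run:
```python
from h import *
from ringz import ringprof
ph=HY+np.radians(21); d=np.array([np.cos(ph),np.sin(ph)]); y=ph+np.pi; z0=.001
T=lambda r,h: tcp_for_foot(HO+r*d,h+z0,y)
env.wait(.2)
env.movel(T(.0265,.034),max_speed=.04); st("low")
ringprof()
print(env.movel(T(.0165,.033),max_speed=.04,force_limit=8)); st("in")
print(env.movel(T(.0160,.11),max_speed=.08,force_limit=15)); st("up")
env.movel(T(.0160,.17))
ringprof()
```

```text
low 38.3 [0.4978 0.0929 0.1481] F [ 0.5  0.1 -1.5] g 0.386 79.4
8 1 z med 0.0624 max 0.0624 r 0.0430
16 14 z med 0.0636 max 0.0924 r 0.0387
24 6 z med 0.0706 max 0.0848 r 0.0370
32 4 z med 0.0649 max 0.0672 r 0.0433
40 7 z med 0.0638 max 0.0687 r 0.0432
48 14 z med 0.0598 max 0.0664 r 0.0460
56 6 z med 0.0633 max 0.0666 r 0.0456
64 4 z med 0.0647 max 0.0660 r 0.0440
72 4 z med 0.0652 max 0.0675 r 0.0442
80 4 z med 0.0660 max 0.0673 r 0.0436
88 5 z med 0.0644 max 0.0678 r 0.0429
96 4 z med 0.0668 max 0.0680 r 0.0437
104 4 z med 0.0611 max 0.0620 r 0.0420
112 1 z med 0.0643 max 0.0643 r 0.0446
False
in 38.8 [0.5063 0.0985 0.147 ] F [ 0.3  0.3 -1. ] g 0.387 79.4
False
up 39.9 [0.5061 0.0983 0.2234] F [-0.3  0.1 -1.4] g 0.387 79.4
8 1 z med 0.0634 max 0.0634 r 0.0436
16 2 z med 0.0634 max 0.0649 r 0.0433
24 4 z med 0.0638 max 0.0652 r 0.0434
32 4 z med 0.0653 max 0.0667 r 0.0430
40 4 z med 0.0650 max 0.0693 r 0.0444
48 10 z med 0.0634 max 0.0680 r 0.0452
56 5 z med 0.0623 max 0.0671 r 0.0451
64 4 z med 0.0656 max 0.0686 r 0.0446
72 5 z med 0.0668 max 0.0679 r 0.0428
80 3 z med 0.0657 max 0.0658 r 0.0450
88 5 z med 0.0647 max 0.0656 r 0.0429
96 3 z med 0.0624 max 0.0659 r 0.0435
104 4 z med 0.0626 max 0.0669 r 0.0425
112 3 z med 0.0612 max 0.0629 r 0.0426
120 4 z med 0.0611 max 0.0627 r 0.0422
128 5 z med 0.0567 max 0.0590 r 0.0447
136 4 z med 0.0580 max 0.0598 r 0.0425
144 5 z med 0.0564 max 0.0574 r 0.0424
152 2 z med 0.0540 max 0.0541 r 0.0431
160 6 z med 0.0548 max 0.0615 r 0.0443
168 2 z med 0.0523 max 0.0526 r 0.0427
```

Run:
```python
from h import *
f=grab_frame("scene"); W=cloud(f)
d=(W[...,2]>.203)&(W[...,2]<.216)&(W[...,0]>.36)&(W[...,0]<.54)&(W[...,1]>.33)&(W[...,1]<.45)
P=W[d][:,:2]; l=cv2.fitLine(P.astype(np.float32),cv2.DIST_HUBER,0,.01,.01).ravel(); ang=np.degrees(np.arctan2(l[1],l[0])); print("door edge",d.sum(),l,ang)
assert abs(ang-13.2)<1.2
a,n,al=door(1.5); u=np.array([*(n*LEAN),1.])
foot=np.array([*(HG-.1025*al+.0243*n),.045]); tgt=foot+u*D; o=rot3(a+np.pi/2,u)
env.move_pose(tgt+u*.16,o); env.wait(.3); st("over pocket")
print(env.movel(tgt+u*.09,max_speed=.1,force_limit=10)); st("mouth")
print(env.movel(tgt+u*.001,max_speed=.06,force_limit=10)); st("in")
```

```text
door edge 260 [0.98342985 0.18128908 0.45133424 0.37558514] 10.444854Traceback (most recent call last):
  File "<stdin>", line 5, in <module>
AssertionError
```

Run:
```python
from h import *
a,n,al=door(1.549); y=a+np.pi/2
fxy=HG-.0974*al+.024*n; T=lambda h: tcp_for_foot(fxy,h,y)
env.move_pose(T(.20),rot(y)); env.wait(.3); st("over pocket"); print(T(.2))
f=grab_frame("scene"); I=f["image"][165:265,130:230].copy()
cv2.imwrite("pics/e.png",cv2.resize(I,None,fx=6,fy=6,interpolation=cv2.INTER_CUBIC)[:,:,::-1])
print(env.movel(T(.135),max_speed=.06,force_limit=8)); st("mouth")
print(env.movel(T(.110),max_speed=.06,force_limit=8)); st("in")
```

```text
over pocket 41.9 [0.4673 0.3519 0.3129] F [-0.3 -0.3 -0.9] g 0.385 79.5
[0.46660334 0.35311554 0.313     ]
True
mouth 42.8 [0.4674 0.3532 0.2536] F [2.4 1.7 0.4] g 0.392 78.7
False
in 43.5 [0.4671 0.3527 0.221 ] F [ 5.5  3.3 -4.1] g 0.382 79.3
```

View pics/e.png

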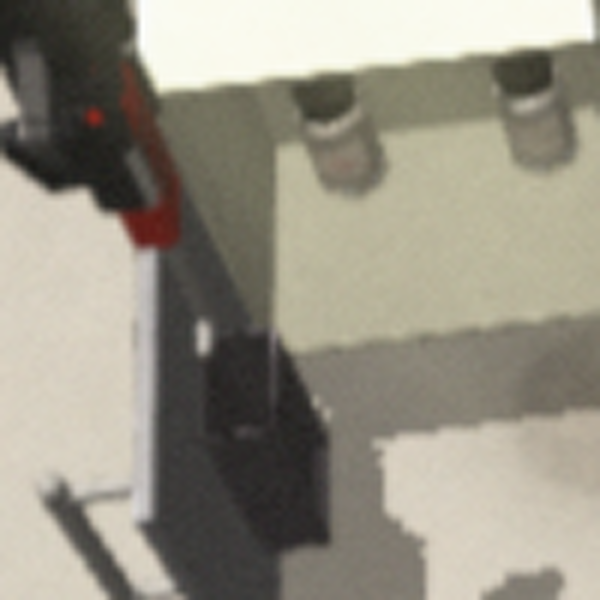

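Run:
```python
from h import *
a,n,al=door(1.549); y=a+np.pi/2
def T(h,s): return tcp_for_foot(HG-(.0974-s)*al+.024*n,h,y)
def F(m): s=sensors.get_state(); f=s["contact_force"]; print(m,s["tcp_pos"].round(4),"Fal %.1f Fn %.1f Fz %.1f"%(f[:2]@al,f[:2]@n,f[2]))
F("now")
for s in(.002,.004,.006,.008):
    env.movel(T(.110,s),max_speed=.03); F(s)
print(env.movel(T(.08,.007),max_speed=.04,force_limit=10)); F("80")
print(env.movel(T(.0465,.007),max_speed=.04,force_limit=10)); F("46")
```

```text
now [0.4671 0.3527 0.221 ] Fal 6.0 Fn -2.3 Fz -4.1
0.002 [0.4679 0.3529 0.2214] Fal 2.3 Fn -1.4 Fz -3.6
0.004 [0.4695 0.3533 0.2224] Fal -0.5 Fn -0.1 Fz -1.0
0.006 [0.4724 0.354  0.223 ] Fal 0.1 Fn -0.2 Fz -1.9
0.008 [0.4746 0.3545 0.223 ] Fal 0.6 Fn 0.0 Fz -1.8
False
80 [0.4736 0.3543 0.1931] Fal 0.5 Fn 0.1 Fz -0.4
True
46 [0.4743 0.355  0.1816] Fal -0.3 Fn -1.3 Fz 2.1
```

Run:
```python
from h import *
a,n,al=door(1.549); y=a+np.pi/2
def go(h,s,nn,lean,**k):
    o=rot3(y,[*(n*lean),1]); M=R.from_rotvec(o).as_matrix()
    t=np.array([*(HG-(.0974-s)*al+nn*n),h])-M@np.array([*OFF,D]); return env.movel(t,frame=o,**k)
def F(m): s=sensors.get_state(); f=s["contact_force"]; print(m,s["tcp_pos"].round(4),"Fal %.1f Fn %.1f Fz %.1f"%(f[:2]@al,f[:2]@n,f[2]))
go(.078,.006,.024,0,max_speed=.04); F("up")
go(.078,.006,.0235,-.04,max_speed=.04); F("tilt")
print(go(.0465,.006,.0235,-.04,max_speed=.04,force_limit=10)); F("46")
f=grab_frame("scene"); cv2.imwrite("pics/e2.png",cv2.resize(f["image"][165:265,130:230],None,fx=6,fy=6,interpolation=cv2.INTER_CUBIC)[:,:,::-1])
W=cloud(f); d=(W[...,2]>.203)&(W[...,2]<.216)&(W[...,0]>.36)&(W[...,0]<.54)&(W[...,1]>.33)&(W[...,1]<.45)
P=W[d][:,:2]; l=cv2.fitLine(P.astype(np.float32),cv2.DIST_HUBER,0,.01,.01).ravel(); print("door",d.sum(),l,np.degrees(np.arctan2(l[1],l[0])))
```

```text
up [0.4724 0.354  0.1911] Fal 0.2 Fn -0.5 Fz -1.2
tilt [0.4709 0.3598 0.1908] Fal -0.5 Fn -0.4 Fz -1.0
False
46 [0.4717 0.3593 0.1597] Fal 0.1 Fn -0.6 Fz -0.9
door 146 [ 0.9940431  -0.10898745  0.42503107  0.36498854] -6.2569494
```

View pics/e2.png

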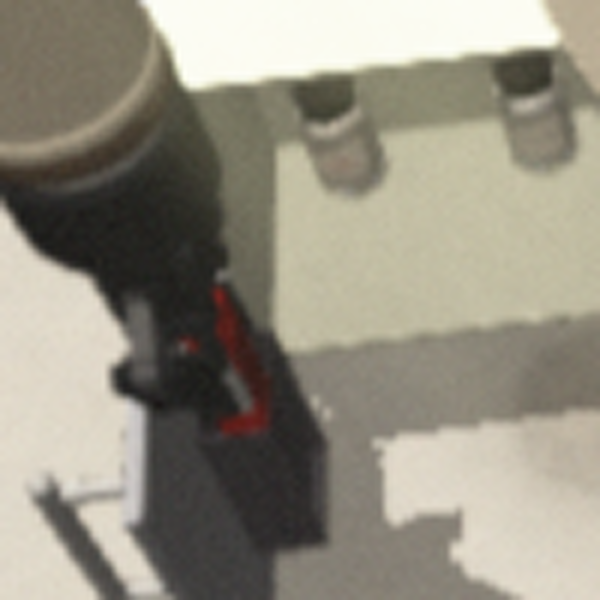

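Run:
```python
from h import *
env.ungrasp(); p=sensors.get_state()["tcp_pos"]; st("open")
env.movel([p[0],p[1],.31],max_speed=.12); st("up")
th=1.549; a,n,al=door(th); b=bar(th)-.055*n
env.close_gripper(20)
env.move_pose([*b,.31],rot(a+np.pi/2))
f=grab_frame("scene"); W=cloud(f); I=f["image"].astype(int); m=(I[...,0]>90)&(I[...,0]>2*I[...,1])&(W[...,0]>.3)&(W[...,0]<.6)&(W[...,1]>.3)&(W[...,1]<.45)
if m.sum(): print("red top z",np.nanpercentile(W[m][:,2],[50,95]),m.sum(),W[m].mean(0))
print(env.movel([*b,.158],max_speed=.12,force_limit=12)); st("down")
for th in np.linspace(1.5,-.04,17):
    a,n,al=door(th); q=bar(th)-.0165*n
    hit=env.movel([*q,.158],frame=rot(a+np.pi/2),max_speed=.1,force_limit=20)
    if hit: st("hit %.2f"%th); break
st("end")
```

```text
open 48.0 [0.4716 0.3591 0.1596] F [0.2 0.3 0.7] g 0.997 0.0
up 49.4 [0.4713 0.3587 0.3091] F [ 0.9  0.2 -0.8] g 1.004 0.0
red top z [0.19620964 0.20171623] 172 [0.45795652 0.36463087 0.18776246]
False
down 52.3 [0.3885 0.46   0.1589] F [-0.1  0.6  0.8] g -0.004 0.0
hit -0.04 57.7 [0.5346 0.2329 0.1569] F [-0.  -0.5 -0.2] g -0.0 0.2
end 57.7 [0.5346 0.2329 0.1569] F [-0.  -0.5 -0.2] g -0.0 0.2
```

Run:
```python
from h import *
a,n,al=door(0); 
for k in range(2):
    q=bar(0)-(.0165-.008)*n; print(env.movel([*q,.158],frame=rot(a+np.pi/2),max_speed=.02,force_limit=10)); s=sensors.get_state(); print("gap to bar",(bar(0)-s["tcp_pos"][:2])@n, s["contact_force"])
q=bar(0)-.06*n; env.movel([*q,.158],max_speed=.12); env.movel([*q,.30],max_speed=.2)
env.ungrasp()
env.move_pose([.42,-.02,.38],rot(np.pi/2))
f=grab_frame("scene"); W=cloud(f); qq=W[...,:2]-CAB; qx,qy=qq@ex,qq@ey
for lo in(-.08,-.04,0,.04):
    m=(W[...,2]>.06)&(W[...,2]<.19)&(qx<-.05)&(qx>-.1)&(qy>lo)&(qy<lo+.04); print("face",lo,m.sum(),np.median(qx[m]))
from fit import holders; f2=grab_frame("top"); holders([f]); holders([f2]); holders([f,f2])
for g in(f,f2):
    for q in finder.regions_of("tray",g)[:1]:
        c,_=cv2.findContours(q["mask"].astype(np.uint8),0,1); c=max(c,key=cv2.contourArea); print("tray",q["confidence"],cv2.minAreaRect(np.array([at_z(g,p[0],.026)[:2] for p in c],np.float32)))
from ringz import ringprof; ringprof()
st()
```

```text
True
gap to bar 0.01700043281864187 [1.0122666  0.05904216 0.02085487]
True
gap to bar 0.01709420666031911 [ 0.52372227 -0.59298402 -1.08741478]
face -0.08 0 nan
face -0.04 0 nan
face 0 0 nan
face 0.04 0 nan
[0.5225 0.1152] yaw 195.0 nclaw 135 rimz 0.04615156310779622 ringz [0.0536 0.0585 0.0611 0.0639] [22, 0, 17]
[ 0.5455 -0.0258] yaw 179.5 nclaw 158 rimz 0.046572394849905496 ringz [0.0328 0.0415 0.0421 0.0427] [28, 21, 28]
[ 0.5382 -0.1532] yaw 203.0 nclaw 141 rimz 0.046497571879598576 ringz [0.0313 0.04   0.0421 0.0444] [25, 23, 24]
[0.5226 0.1129] yaw 191.5 nclaw 138 rimz 0.04629229341986041 ringz [0.0486 0.0533 0.0584 0.0613] [13, 18, 20]
[ 0.5473 -0.0279] yaw 181.0 nclaw 71 rimz 0.04607231737216788 ringz [0.0154 0.0173 0.0196 0.0223] [15, 14, 15]
[ 0.5396 -0.155 ] yaw 201.5 nclaw 73 rimz 0.04655966611511264 ringz [0.0165 0.0185 0.0202 0.0387] [15, 14, 16]
[0.5226 0.1139] yaw 193.0 nclaw 266 rimz 0.04625801944050956 ringz [0.0491 0.0562 0.0606 0.0637] [36, 17, 35]
[ 0.546  -0.0267] yaw 180.0 nclaw 228 rimz 0.04647796918783098 ringz [0.0164 0.0191 0.0402 0.0425] [43, 35, 44]
[ 0
[... 497 characters left out ...]
7 z med 0.0659 max 0.0681 r 0.0438
48 8 z med 0.0603 max 0.0698 r 0.0468
56 6 z med 0.0641 max 0.0670 r 0.0453
64 5 z med 0.0658 max 0.0682 r 0.0434
72 4 z med 0.0651 max 0.0697 r 0.0439
80 3 z med 0.0675 max 0.0691 r 0.0451
88 5 z med 0.0648 max 0.0663 r 0.0451
96 4 z med 0.0637 max 0.0654 r 0.0415
104 4 z med 0.0605 max 0.0633 r 0.0424
112 4 z med 0.0606 max 0.0624 r 0.0442
120 4 z med 0.0615 max 0.0668 r 0.0428
128 4 z med 0.0592 max 0.0604 r 0.0448
136 5 z med 0.0564 max 0.0590 r 0.0445
144 6 z med 0.0564 max 0.0617 r 0.0425
152 3 z med 0.0535 max 0.0597 r 0.0432
160 3 z med 0.0539 max 0.0543 r 0.0452
 61.9 [ 0.4202 -0.0192  0.3801] F [-0.2 -0.2 -0.6] g 0.998 0.0
  return _methods._mean(a, axis=axis, dtype=dtype,
  ret = ret.dtype.type(ret / rcount)
```

Run:
```python
from h import *
ph=HY+np.radians(25); d=np.array([np.cos(ph),np.sin(ph)]); y=ph+np.pi; p=HO+.0437*d
env.move_pose([*p,.15],rot(y)); env.wait(.2); st("above")
print(env.movel([*p,.0495],max_speed=.08,force_limit=8)); st("down")
env.close_gripper(60); st("closed")
for z in(.06,.07,.08,.09,.10,.11,.13,.16,.2):
    hit=env.movel([*p,z],max_speed=.04,force_limit=50); st("z %.2f %s"%(z,hit))
    if hit: break
f=grab_frame("scene"); cv2.imwrite("pics/g.png",cv2.resize(f["image"][130:270,220:340],None,fx=4,fy=4,interpolation=cv2.INTER_CUBIC)[:,:,::-1])
```

```text
above 63.8 [0.4867 0.0859 0.1507] F [-0.4 -0.4 -0.2] g 1.001 0.0
False
down 65.2 [0.4867 0.0867 0.05  ] F [ 0.4 -0.6 -0.7] g 1.003 0.0
closed 66.0 [0.4864 0.0867 0.0496] F [1.  0.2 0.7] g 0.067 58.6
z 0.06 False 66.4 [0.4861 0.0862 0.0601] F [-0.6 -0.4 -2. ] g 0.065 58.5
z 0.07 False 66.8 [0.4868 0.0872 0.0706] F [-0.2 -0.3 -1.2] g 0.062 58.7
z 0.08 False 67.2 [0.4865 0.0867 0.0804] F [ 0.5 -0.3 -1.2] g 0.064 58.7
z 0.09 False 67.6 [0.4865 0.0867 0.0904] F [ 0.5  0.7 -0.6] g 0.063 58.7
z 0.10 False 68.0 [0.4865 0.0867 0.1004] F [ 0.  -0.4 -0.8] g 0.063 58.7
z 0.11 False 68.4 [0.4865 0.0867 0.1104] F [ 0.1 -0.1  0.3] g 0.062 58.7
z 0.13 False 69.0 [0.4862 0.0866 0.1301] F [-0.2 -0.3 -1.2] g 0.06 58.7
z 0.16 False 69.9 [0.486  0.0865 0.1599] F [-0.   0.3 -1.5] g 0.063 58.7
z 0.20 False 71.1 [0.4859 0.0865 0.1997] F [ 0.2 -0.7 -0.8] g 0.06 58.7
```

View pics/g.png

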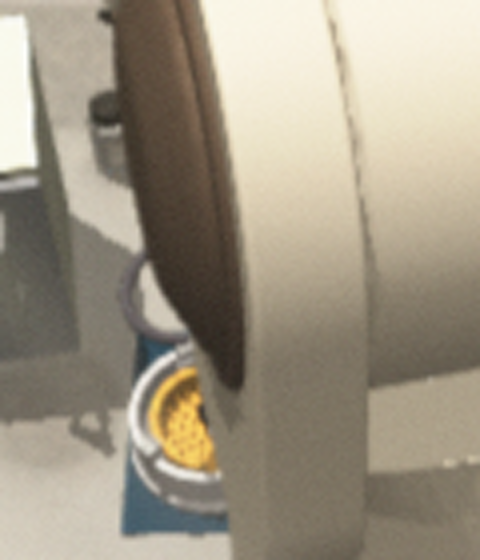

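```bash
cat > tr.py <<'E'
from h import *
def tray(v=True):
    r=[]
    for nm in("scene","top"):
        g=grab_frame(nm)
        for q in finder.regions_of("tray",g)[:1]:
            c,_=cv2.findContours(q["mask"].astype(np.uint8),0,1); c=cv2.convexHull(max(c,key=cv2.contourArea))
            e=cv2.minAreaRect(np.array([at_z(g,p[0],.026)[:2] for p in c],np.float32)); ang=(e[2]+45)%90-45
            if v: print("tray",nm,round(q["confidence"],2),np.round(e[0],4),np.round(e[1],3),round(ang,1))
            if .22<min(e[1]) and max(e[1])<.255: r.append([*e[0],ang])
    return np.mean(r,0) if r else None
def slot(t,i,j):
    a=np.radians(t[2]); return np.array(t[:2])+i*np.array([np.cos(a),np.sin(a)])+j*np.array([-np.sin(a),np.cos(a)])
E
python3 - <<'E'
from h import *
from tr import *
t=tray(); print(t)
ph=HY+np.radians(25); d=np.array([np.cos(ph),np.sin(ph)]); y=ph+np.pi
p=slot(t,.054,.054)+.0437*d
env.move_pose([*p,.2],rot(y)); st("above")
t2=tray(); 
if t2 is not None: p=slot(t2,.054,.054)+.0437*d
print(env.movel([*p,.05],max_speed=.15,force_limit=12)); print(env.movel([*p,.012],max_speed=.05,force_limit=5)); st("down")
env.ungrasp(); env.movel([*p,.2],max_speed=.2)
env.move_pose([.40,-.02,.38],rot(np.pi/2)); st()
tray()
f=grab_frame("scene"); cv2.imwrite("pics/r.png",cv2.resize(f["image"][110:310,140:520],None,fx=2.1,fy=2.1,interpolation=cv2.INTER_CUBIC)[:,:,::-1])
E
```

```text
tray scene 0.68 [ 0.4874 -0.4023] [0.241 0.247] -5.9
tray top 0.95 [ 0.4885 -0.4048] [0.239 0.238] -5.9
[ 0.48793849 -0.40358306 -5.91368866]
above 73.0 [ 0.5132 -0.3793  0.2   ] F [-0.6  0.2 -1.5] g 0.064 58.8
tray top 0.95 [ 0.4882 -0.4051] [0.239 0.237] -6.1
False
False
down 75.3 [ 0.5125 -0.3831  0.0121] F [-0.6 -0.5 -0.5] g 0.066 58.7
 78.7 [ 0.4003 -0.021   0.3795] F [-0.8 -0.4  0.8] g 0.999 0.0
tray scene 0.82 [ 0.4882 -0.4042] [0.242 0.255] -6.1
tray top 0.85 [ 0.4894 -0.4053] [0.239 0.236] -6.0
```

View pics/r.png

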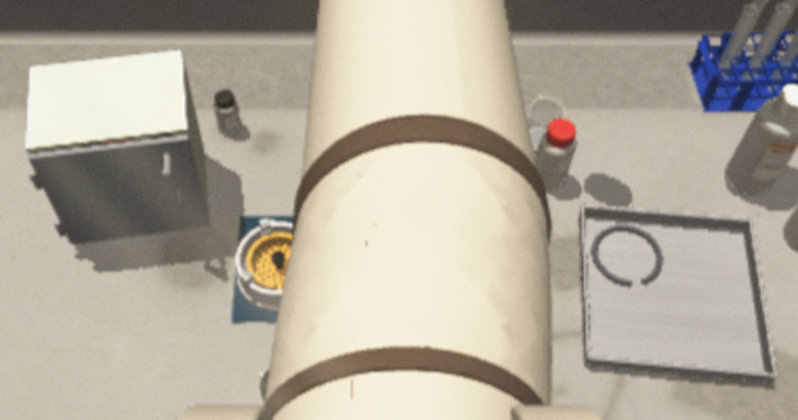

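```bash
cat > sc.py <<'E'
from h import *
from tr import *
HS=dict(A=(.5213,.1126,191.5),B=(.5455,-.0277,180.5),C=(.5381,-.1551,202.))
def take(k,grip=50):
    x,y,w=HS[k]; yaw=np.radians(w-90); o=rot(yaw)
    env.move_pose([x,y,.15],o); env.wait(.2)
    print("down",env.movel([x,y,.036],max_speed=.1,force_limit=8)); st()
    env.close_gripper(grip); st("closed")
    q=sensors.get_state()["tcp_pos"]; cx,cy=x,y
    z=.036
    while z<.10:
        z+=.006; hit=env.movel([cx,cy,z],max_speed=.05,force_limit=15); s=sensors.get_state()
        if hit: print("hit z%.3f"%z,s["tcp_pos"].round(4),s["contact_force"].round(1)); return False
    env.movel([cx,cy,.2],max_speed=.2); st("lifted"); return True
def place(k,i,j):
    yaw=np.radians(HS[k][2]-90); t=None
    t=tray(); p=slot(t,i,j); env.move_pose([*p,.2],rot(yaw))
    t=tray(); 
    if t is not None: p=slot(t,i,j)
    print(env.movel([*p,.06],max_speed=.2,force_limit=12),env.movel([*p,.027],max_speed=.06,force_limit=6)); st("placed")
    env.ungrasp(); env.movel([*p,.2],max_speed=.25); st("clear")
E
python3 - <<'E'
from sc import *
if take("A"): place("A",-.054,.054)
E
```

```text
down False
 81.6 [0.5219 0.1128 0.0366] F [0.2 0.6 0.3] g 1.0 0.0
closed 82.2 [0.5214 0.1126 0.0363] F [-0.2  0.   4. ] g 0.182 48.7
lifted 85.8 [0.5207 0.1122 0.1993] F [ 0.1 -0.1 -1.1] g 0.184 48.8
tray scene 0.59 [ 0.4866 -0.405 ] [0.247 0.253] -6.0
tray top 0.66 [ 0.4883 -0.4032] [0.243 0.243] -6.0
tray top 0.69 [ 0.4894 -0.4052] [0.239 0.234] -6.1
False False
placed 89.4 [ 0.4413 -0.3457  0.0268] F [-0.5  0.  -0.6] g 0.179 48.8
clear 90.9 [ 0.4405 -0.3453  0.1988] F [-0.1  0.6  0.3] g 1.006 0.0
```

Run:
```python
from sc import *
if take("B") : 
    place("B",-.054,-.054)
    if take("C"): place("C",.054,-.054)
env.move_pose([.40,-.02,.38],rot(np.pi/2)); st()
tray()
f=grab_frame("top"); g=grab_frame("scene")
I=np.hstack([cv2.resize(f["image"][130:300,170:500],(400,206)),cv2.resize(g["image"][110:310,140:520],(400,206))]); cv2.imwrite("pics/z.png",cv2.resize(I,(800,412),interpolation=cv2.INTER_CUBIC)[:,:,::-1])
W=cloud(g); qq=W[...,:2]-CAB; qx,qy=qq@ex,qq@ey
for lo in(-.08,-.04,0,.04):
    m=(W[...,2]>.06)&(W[...,2]<.19)&(qx<-.05)&(qx>-.1)&(qy>lo)&(qy<lo+.04); print("face",lo,m.sum(),np.median(qx[m]) if m.any() else 0)
```

```text
down False
 93.7 [ 0.5462 -0.0277  0.0367] F [ 0.4 -0.5  0.3] g 0.998 0.0
closed 94.3 [ 0.5456 -0.0277  0.0363] F [-0.5 -0.3  5.5] g 0.182 48.7
lifted 97.9 [ 0.5448 -0.0279  0.1992] F [-0.5 -0.1 -1.4] g 0.181 48.8
tray scene 0.97 [ 0.4866 -0.4048] [0.239 0.25 ] -6.9
tray top 0.65 [0.524  0.1121] [0.116 0.113] -30.6
tray scene 0.73 [ 0.5406 -0.154 ] [0.114 0.14 ] -17.1
tray top 0.56 [ 0.4897 -0.4048] [0.24  0.235] -6.2
False False
placed 101.5 [ 0.4302 -0.4526  0.0268] F [ 0.2  0.7 -1.3] g 0.181 48.8
clear 103.0 [ 0.4293 -0.452   0.1986] F [-0.3  1.  -0.7] g 0.998 0.0
down False
 105.7 [ 0.5388 -0.1552  0.0367] F [0.4 1.3 0. ] g 1.001 0.0
closed 106.4 [ 0.5383 -0.1552  0.0364] F [-1.2  0.3  4.8] g 0.182 48.7
lifted 109.9 [ 0.5373 -0.1551  0.1991] F [-0.6  0.2 -1.4] g 0.176 49.1
tray scene 0.72 [ 0.4496 -0.4356] [0.168 0.179] -5.8
tray top 0.81 [ 0.4867 -0.4395] [0.172 0.235] -5.5Traceback (most recent call last):
  File "<stdin>", line 4, in <module>
  File "sc.py", line 17, in place
    t=tray(); p=slot(t,i,j); env.move_pose([*p,.2],rot(yaw))
                ~~~~^^^^^^^
  File "tr.py", line 13, in slot
    a=np.radians(t[2]); return np.array(t[:2])+i*np.array([np.cos(a),np.sin(a)])+j*np.array([-np.sin(a),np.cos(a)])
                 ~^^^
TypeError: 'NoneType' object is not subscriptable
```

Run:
```python
import sc
from sc import *
t0=np.array([.489,-.405,-6.1]); p=slot(t0,.054,-.054); env.move_pose([*p,.25],rot(np.radians(202-90)))
t=tray()
p=slot(t if t is not None else t0,.054,-.054)
print(env.movel([*p,.06],max_speed=.2,force_limit=12),env.movel([*p,.027],max_speed=.06,force_limit=6)); st("placed")
env.ungrasp(); env.movel([*p,.25],max_speed=.25)
env.move_pose([.40,-.02,.38],rot(np.pi/2)); st()
tray()
f=grab_frame("top"); g=grab_frame("scene")
I=np.hstack([cv2.resize(f["image"][130:300,170:500],(400,206)),cv2.resize(g["image"][110:310,140:520],(400,206))]); cv2.imwrite("pics/z.png",cv2.resize(I,(800,412),interpolation=cv2.INTER_CUBIC)[:,:,::-1])
W=cloud(g); qq=W[...,:2]-CAB; qx,qy=qq@ex,qq@ey
for lo in(-.08,-.04,0,.04):
    m=(W[...,2]>.06)&(W[...,2]<.19)&(qx<-.05)&(qx>-.1)&(qy>lo)&(qy<lo+.04); print("face",lo,m.sum(),np.median(qx[m]) if m.any() else 0)
```

```text
tray scene 0.59 [ 0.5695 -0.3112] [0.066 0.151] -39.0
tray top 0.74 [ 0.4889 -0.4061] [0.244 0.237] -6.3
False False
placed 113.3 [ 0.5367 -0.4656  0.0268] F [ 0.4  0.1 -0. ] g 0.181 49.1
 116.8 [ 0.4004 -0.0208  0.3799] F [-1.2 -0.   0.5] g 0.999 0.0
tray scene 0.93 [ 0.487  -0.4029] [0.242 0.252] -5.8
tray top 0.75 [ 0.4898 -0.4041] [0.241 0.235] -5.8
face -0.08 319 -0.0718529485398932
face -0.04 437 -0.07172717544811053
face 0 435 -0.07163057167668134
face 0.04 445 -0.0715973875545645
```

View pics/z.png

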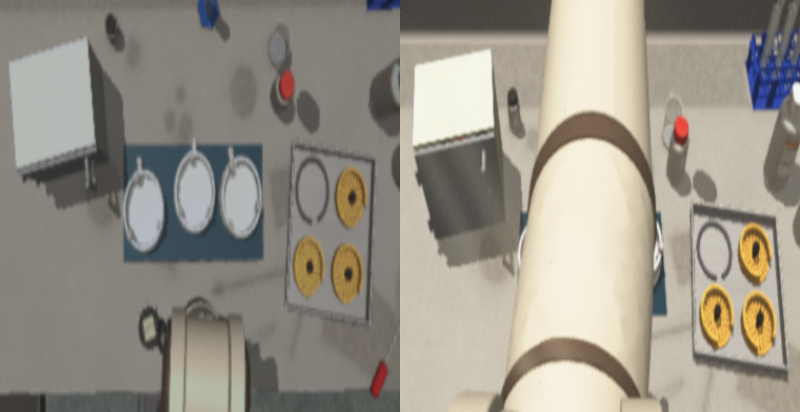

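The last picture shows the ring at (312,190) and three screens at (350,198), (309,267) and (347,273), all in the tray. The holders are empty, the door face is flush and the bottle is upright.

```bash
python3 -c "
from bench import ticket
print(ticket.sign_off())"
```

```text
the job is handed in; nothing more can be done
None
```

I finished the job and handed it in at about 117 s of the 210 s. Only one holder had a ring: I freed its end with the pick and laid it with all three screens in the wash tray, stood the pick back in its pocket, shut the door and left the bottle alone; the sign-off returned no verdict.

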